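# Pack the rocking foot of a valve test rig and start the test

## Task

The test rig's platform rocks because there is a gap under its short foot; first press that end of the platform right down once and let it come back up, to feel it rock. Then lift moulded orange shims out of the moulds and slide them in flat under that foot, stacked squarely on the yellow block, until no more fit and the platform no longer rocks; leave any shims you do not need in their moulds. Finally lay the brass relief valve lengthwise in the blue-edged tray above the foot, let go of it, and press the round push button on the steel housing all the way down, leaving everything else on the table where it is.

Things in the scene. Friction and masses are not known exactly. Their poses are not given: they have to be found in the camera images.
- rig: Grey test rig base, 100 x 350 x 10 mm, bolted down. Origin: on the table under the platform's pivot; x points away from the robot, y along the rig's length. The short foot is on the -y arm, a blue pump motor (70 mm thick, top 161 mm above the table) on the +y arm. Two steel stop posts behind the foot (+x), 12 mm wide at y = -106 and -134 mm, have their front faces 30 mm beyond the foot's centre; they reach 54 mm above the table and stop shims that are pushed too far.
- platform (a joint): Rocking of the aluminium platform (70 mm in x, 340 mm in y, 8 mm thick, top 91 mm above the table) about a pivot along the rig's x axis, rad. 0 = level (a stop; the motor's weight rests it there), grows to 0.08 as the foot goes down (120 mm from the pivot, so about 10 mm, where a stop ends it). About 3 N down on the foot end starts to rock it; the relief valve in the tray rocks it right down unless the gap is packed. Well packed, it moves less than 0.025.
- foot (a point): Centre of the flat underside of the platform's short dark steel foot, 58 mm above the table when level; rig coordinates (0, -120) mm. The foot is 44 mm (x) by 44 mm (y), with a small bevel at its front lower edge. Shims go in from the robot's side (-x of the rig), towards +x. The platform's front edge is 35 mm in front of the foot's centre.
- tray (a point): Centre of the floor of the blue-edged tray on the platform, right above the foot, 91 mm above the table. Inside 60 mm (rig x) by 130 mm (rig y), edges 10 mm high and 5 mm thick.
- block_tall: Yellow steel block, 0.9 kg, lying on the rig base under the foot against the stop posts, 53 mm (x) x 60 mm (y) x 21.5 mm; origin under its centre, 10 mm above the table. Top 31.5 mm above the table: a 26.5 mm gap, which takes 3 shims. Either this or block_short is present.
- block_short: As block_tall, but 13.5 mm high: top 23.5 mm above the table, a 34.5 mm gap, which takes 4 shims.
- mould_a: Open aluminium mould, fixed, 72 x 196 x 29 mm, with three shim-shaped cavities 7 mm deep (floor 22 mm above the table), side by side at y = -64, 0 and +64 mm. Origin under the middle; x points to the back. The tails of the shims stick out over its front (-x) edge, which is 35 mm in front of the origin. Shims lie in it with about 2 mm play and stand 1 mm proud.
- mould_b: A second mould like mould_a, but 132 mm wide with two cavities at y = -32 and +32 mm.
- shim_1: Orange plastic shim, 8 mm thick, about 35 g, 105 mm long, alike on both faces: a blade 50 mm (x) x 44 mm (y), and a tail 20 mm wide that runs from the blade's edge at x = -25 mm to x = -80 mm. Origin: centre of the blade, halfway through the thickness; grip it by the tail. Starts in mould_a. May be absent. Stacked home, its origin is under the foot's centre with the tail towards the robot's side (-x of the rig).
- shim_2: Shim like shim_1; starts in mould_a. May be absent.
- shim_3: Shim like shim_1; starts in mould_a. May be absent.
- shim_4: Shim like shim_1; starts in mould_b. May be absent.
- shim_5: Shim like shim_1; starts in mould_b. May be absent.
- relief_valve: Brass relief valve, about 0.5 kg, lying down: square body 50 x 34 x 34 mm with a round stub 28 mm thick at each end, 110 mm long in all along its x axis. Origin: its centre, 17 mm above what it lies on. It may lie on any of its four flats, either way round.
- button (a joint): Travel of the push button, m: 0 up, 0.006 fully down (about 5 N); springs back.
- button_top (a point): Centre of the top of the round push button (40 mm across) on the steel housing (100 x 90 x 75 mm).
- wing_nut: Red nylon wing nut, 86 mm across, 31 mm high. Leave it alone.
- check_valve: Grey PVC check valve lying along its x axis, 110 x 44 x 44 mm. Leave it alone.
- solenoid: Green valve solenoid on a black foot, 75 x 45 mm, 89 mm high. Leave it alone.
- jar: White jar, 68 mm across, 90 mm high. Leave it alone.
- wrench: Steel wrench lying flat, 170 mm long. Leave it alone.
- pipe_collar: Grey pipe collar, 80 mm across, 30 mm high. Leave it alone.
Not all that is in view belongs to the job. Of the things that look like the relief_valve, take the one that is farthest from the robot's base at the start.

How it is judged (in metres and radians):
On the way, in this order (a step that is already met when the one before it is completed fails the run):
1. the foot end of the platform is pressed down (value of joint platform above 0.06 rad), for 0.05 s.
2. the platform is let back up (value of joint platform below 0.015 rad), for 0.1 s.
3. enough shims lie flat under the short foot to fill the gap (((x of shim_1 in the frame of foot between -0.013 and 0.013 m and y of shim_1 in the frame of foot between -0.014 and 0.014 m and z of shim_1 in the frame of foot between -0.0105 and -0.001 m and (angle between shim_1's own z axis and vertical below 0.07 rad or angle between shim_1's own z axis and vertical above 3.07 rad)) or (x of shim_2 in the frame of foot between -0.013 and 0.013 m and y of shim_2 in the frame of foot between -0.014 and 0.014 m and z of shim_2 in the frame of foot between -0.0105 and -0.001 m and (angle between shim_2's own z axis and vertical below 0.07 rad or angle between shim_2's own z axis and vertical above 3.07 rad)) or (x of shim_3 in the frame of foot between -0.013 and 0.013 m and y of shim_3 in the frame of foot between -0.014 and 0.014 m and z of shim_3 in the frame of foot between -0.0105 and -0.001 m and (angle between shim_3's own z axis and vertical below 0.07 rad or angle between shim_3's own z axis and vertical above 3.07 rad)) or (x of shim_4 in the frame of foot between -0.013 and 0.013 m and y of shim_4 in the frame of foot between -0.014 and 0.014 m and z of shim_4 in the frame of foot between -0.0105 and -0.001 m and (angle between shim_4's own z axis and vertical below 0.07 rad or angle between shim_4's own z axis and vertical above 3.07 rad)) or (x of shim_5 in the frame of foot between -0.013 and 0.013 m and y of shim_5 in the frame of foot between -0.014 and 0.014 m and z of shim_5 in the frame of foot between -0.0105 and -0.001 m and (angle between shim_5's own z axis and vertical below 0.07 rad or angle between shim_5's own z axis and vertical above 3.07 rad)))), for 0.3 s.
4. the relief valve lies in the tray, let go, and the platform has not rocked down (((x of shim_1 in the frame of foot between -0.013 and 0.013 m and y of shim_1 in the frame of foot between -0.014 and 0.014 m and z of shim_1 in the frame of foot between -0.0105 and -0.001 m and (angle between shim_1's own z axis and vertical below 0.07 rad or angle between shim_1's own z axis and vertical above 3.07 rad)) or (x of shim_2 in the frame of foot between -0.013 and 0.013 m and y of shim_2 in the frame of foot between -0.014 and 0.014 m and z of shim_2 in the frame of foot between -0.0105 and -0.001 m and (angle between shim_2's own z axis and vertical below 0.07 rad or angle between shim_2's own z axis and vertical above 3.07 rad)) or (x of shim_3 in the frame of foot between -0.013 and 0.013 m and y of shim_3 in the frame of foot between -0.014 and 0.014 m and z of shim_3 in the frame of foot between -0.0105 and -0.001 m and (angle between shim_3's own z axis and vertical below 0.07 rad or angle between shim_3's own z axis and vertical above 3.07 rad)) or (x of shim_4 in the frame of foot between -0.013 and 0.013 m and y of shim_4 in the frame of foot between -0.014 and 0.014 m and z of shim_4 in the frame of foot between -0.0105 and -0.001 m and (angle between shim_4's own z axis and vertical below 0.07 rad or angle between shim_4's own z axis and vertical above 3.07 rad)) or (x of shim_5 in the frame of foot between -0.013 and 0.013 m and y of shim_5 in the frame of foot between -0.014 and 0.014 m and z of shim_5 in the frame of foot between -0.0105 and -0.001 m and (angle between shim_5's own z axis and vertical below 0.07 rad or angle between shim_5's own z axis and vertical above 3.07 rad))) and x of relief_valve in the frame of tray between -0.016 and 0.016 m and y of relief_valve in the frame of tray between -0.016 and 0.016 m and z of relief_valve in the frame of tray between 0.012 and 0.022 m and angle between the x axis of relief_valve and the y axis of rig, either way round below 0.3 rad and value of joint platform below 0.035 rad and contact force between the fingers and relief_valve below 0.1 N), for 0.3 s.
5. the push button is pressed down (value of joint button above 0.0045 m), for 0.05 s.
At the end, for the whole second after the job is handed in: The top shim lies flat within 6.5 mm of the foot; every shim is flat under the foot (13 mm lengthwise, 14 mm sideways of its centre) or in a mould. The valve rests in the tray along the rig (16 mm of its centre), the platform is rocked under 0.035 rad, the button is up (((x of shim_1 in the frame of foot between -0.013 and 0.013 m and y of shim_1 in the frame of foot between -0.014 and 0.014 m and z of shim_1 in the frame of foot between -0.0105 and -0.001 m and (angle between shim_1's own z axis and vertical below 0.07 rad or angle between shim_1's own z axis and vertical above 3.07 rad)) or (x of shim_2 in the frame of foot between -0.013 and 0.013 m and y of shim_2 in the frame of foot between -0.014 and 0.014 m and z of shim_2 in the frame of foot between -0.0105 and -0.001 m and (angle between shim_2's own z axis and vertical below 0.07 rad or angle between shim_2's own z axis and vertical above 3.07 rad)) or (x of shim_3 in the frame of foot between -0.013 and 0.013 m and y of shim_3 in the frame of foot between -0.014 and 0.014 m and z of shim_3 in the frame of foot between -0.0105 and -0.001 m and (angle between shim_3's own z axis and vertical below 0.07 rad or angle between shim_3's own z axis and vertical above 3.07 rad)) or (x of shim_4 in the frame of foot between -0.013 and 0.013 m and y of shim_4 in the frame of foot between -0.014 and 0.014 m and z of shim_4 in the frame of foot between -0.0105 and -0.001 m and (angle between shim_4's own z axis and vertical below 0.07 rad or angle between shim_4's own z axis and vertical above 3.07 rad)) or (x of shim_5 in the frame of foot between -0.013 and 0.013 m and y of shim_5 in the frame of foot between -0.014 and 0.014 m and z of shim_5 in the frame of foot between -0.0105 and -0.001 m and (angle between shim_5's own z axis and vertical below 0.07 rad or angle between shim_5's own z axis and vertical above 3.07 rad))) and x of relief_valve in the frame of tray between -0.016 and 0.016 m and y of relief_valve in the frame of tray between -0.016 and 0.016 m and z of relief_valve in the frame of tray between 0.012 and 0.022 m and angle between the x axis of relief_valve and the y axis of rig, either way round below 0.3 rad and value of joint platform below 0.035 rad and value of joint button below 0.002 m and linear speed of relief_valve below 0.03 m/s and velocity of joint platform below 0.1 rad/s and ((x of shim_1 in the frame of foot between -0.013 and 0.013 m and y of shim_1 in the frame of foot between -0.014 and 0.014 m and z of shim_1 in the frame of foot between -0.045 and -0.001 m and (angle between shim_1's own z axis and vertical below 0.07 rad or angle between shim_1's own z axis and vertical above 3.07 rad)) or (x of shim_1 in the frame of mould_a between -0.006 and 0.006 m and y of shim_1 in the frame of mould_a between -0.072 and 0.072 m and z of shim_1 in the frame of mould_a between 0.022 and 0.031 m) or (x of shim_1 in the frame of mould_b between -0.006 and 0.006 m and y of shim_1 in the frame of mould_b between -0.072 and 0.072 m and z of shim_1 in the frame of mould_b between 0.022 and 0.031 m)) and ((x of shim_2 in the frame of foot between -0.013 and 0.013 m and y of shim_2 in the frame of foot between -0.014 and 0.014 m and z of shim_2 in the frame of foot between -0.045 and -0.001 m and (angle between shim_2's own z axis and vertical below 0.07 rad or angle between shim_2's own z axis and vertical above 3.07 rad)) or (x of shim_2 in the frame of mould_a between -0.006 and 0.006 m and y of shim_2 in the frame of mould_a between -0.072 and 0.072 m and z of shim_2 in the frame of mould_a between 0.022 and 0.031 m) or (x of shim_2 in the frame of mould_b between -0.006 and 0.006 m and y of shim_2 in the frame of mould_b between -0.072 and 0.072 m and z of shim_2 in the frame of mould_b between 0.022 and 0.031 m)) and ((x of shim_3 in the frame of foot between -0.013 and 0.013 m and y of shim_3 in the frame of foot between -0.014 and 0.014 m and z of shim_3 in the frame of foot between -0.045 and -0.001 m and (angle between shim_3's own z axis and vertical below 0.07 rad or angle between shim_3's own z axis and vertical above 3.07 rad)) or (x of shim_3 in the frame of mould_a between -0.006 and 0.006 m and y of shim_3 in the frame of mould_a between -0.072 and 0.072 m and z of shim_3 in the frame of mould_a between 0.022 and 0.031 m) or (x of shim_3 in the frame of mould_b between -0.006 and 0.006 m and y of shim_3 in the frame of mould_b between -0.072 and 0.072 m and z of shim_3 in the frame of mould_b between 0.022 and 0.031 m)) and ((x of shim_4 in the frame of foot between -0.013 and 0.013 m and y of shim_4 in the frame of foot between -0.014 and 0.014 m and z of shim_4 in the frame of foot between -0.045 and -0.001 m and (angle between shim_4's own z axis and vertical below 0.07 rad or angle between shim_4's own z axis and vertical above 3.07 rad)) or (x of shim_4 in the frame of mould_a between -0.006 and 0.006 m and y of shim_4 in the frame of mould_a between -0.072 and 0.072 m and z of shim_4 in the frame of mould_a between 0.022 and 0.031 m) or (x of shim_4 in the frame of mould_b between -0.006 and 0.006 m and y of shim_4 in the frame of mould_b between -0.072 and 0.072 m and z of shim_4 in the frame of mould_b between 0.022 and 0.031 m)) and ((x of shim_5 in the frame of foot between -0.013 and 0.013 m and y of shim_5 in the frame of foot between -0.014 and 0.014 m and z of shim_5 in the frame of foot between -0.045 and -0.001 m and (angle between shim_5's own z axis and vertical below 0.07 rad or angle between shim_5's own z axis and vertical above 3.07 rad)) or (x of shim_5 in the frame of mould_a between -0.006 and 0.006 m and y of shim_5 in the frame of mould_a between -0.072 and 0.072 m and z of shim_5 in the frame of mould_a between 0.022 and 0.031 m) or (x of shim_5 in the frame of mould_b between -0.006 and 0.006 m and y of shim_5 in the frame of mould_b between -0.072 and 0.072 m and z of shim_5 in the frame of mould_b between 0.022 and 0.031 m))); the robot touches nothing.
It fails at once if another part on the table is moved more than 35 mm (distance of any of wing_nut, check_valve, solenoid, jar, wrench, pipe_collar from where it was at the start of the episode above 0.035 m).
Of block_tall, block_short only 1 to 1 are there at a start; the rules pass over those that are not, and their reading is None.
Of shim_1, shim_2, shim_3, shim_4, shim_5 only 4 to 5 are there at a start; the rules pass over those that are not, and their reading is None.
At some moment in a run one of relief_valve may be knocked a few centimetres aside while the robot is not near it.
Once in a run the grip may slacken for a moment while it holds something.
It also fails if it takes over 208 s, if anything falls off the work surface, if the arm or the gripper's body presses on something with over 40 N, if the wrist force passes 120 N, or if a joint passes its speed limit or range.

## Robot

A 6-joint arm with a two-finger parallel gripper is mounted at the origin on the work surface. World frame = base frame: x ahead of the robot, y to its left, z up, the work surface at z = 0. Lengths are in m, angles in degrees, forces in N, time in s.
With the tool pointing down it reaches from about 0.4 to 0.825 m from the base axis. Payload 7 kg.
Tool frame: the origin (TCP) lies at the very end of the fingers, on their centre line; the grasp point (between the pads) lies 19 mm behind it; x points along the fingers, y is the direction in which the jaws open and shut, and the axes are right-handed (so a half turn about x gives the same grasp; the last joint's range is limited). The gripper opens to 88 mm and grips with 3 to 60 N. Pads are 19 mm wide; open, the fingers measure 130 mm over their backs; the gripper's body (78 mm by 193 mm) begins 47 mm behind the grasp point.
Start: joints at [-48.18, 20.546, 0.682, 0, -70.136, -16.507], TCP at [0.289, -0.61, 0.2] pointing down, gripper open.
Joint ranges: [-176.03, 176.03], [-82.01, 121.73], [-58.28, 71.71], [-173.87, 95.51], [-174.79, -0.11], [-173.66, 173.66]. Speed limits (degrees/s): [136.94, 136.94, 172.46, 180, 180, 180].

## Interface

Orientations are given as [roll, pitch, yaw] about the fixed x, y, z axes, in that order (R = Rz(yaw) Ry(pitch) Rx(roll)).
In Python, from plant import monitor, eyes, ticket gives the robot as it stands. The module is installed in compiled form; this text tells all that it offers.
- The arm moves only by the shell command python3 -m crank 'ROWS'. ROWS is JSON, a list of rows, each an object with "linear": the shift along the world's x, y, z in units of 60 mm (1.0 is 60 mm), a list of three; "rot": the turn, a rotation vector about the world's x, y, z in units of 5 degrees (1.0 is 5 degrees), a list of three; "hand": the opening, from 0 (shut) to 1 (fully open). In form: [{"linear": [tx, ty, tz], "rot": [ax, ay, az], "hand": hand}, ...]. A call has 1 to 20 rows; each row shifts and turns the pose as measured when the row begins; what a row does not reach is not made up. A row lasts 1/8 s, in which the tool goes at most 62.5 mm and 10.7 degrees, less where a joint would pass 70% of its speed; a pose out of reach is approached as far as the arm can. A call is refused whole if a number of a shift passes 1 or a number of a turn 1, either way. A call with a gripper value outside its range is refused whole. The fingers move at their own pace and stop on an object; the grip force is fixed at half the most. Time passes only in rows, so rows that do not move let the fingers close. It gives the time, the measured TCP pose, the force and the opening at its end, in the units of the state.
- monitor.get_obs(): the state, without advancing time (a new reading comes with each control period).
- eyes.snapshot(name): name is "scene" or "top" or "wrist"; returns a dict with "image" (384x512x3 uint8, red, green, blue), "depth" (384x512 float32, m along the optical axis (not along the pixel's ray), 0 where there is no reading), "K" (3x3 intrinsics, pixels), "camera_from_world" (4x4, takes a point from world to camera coordinates); the wrist camera has in their place "hand_eye" (4x4, takes a point from camera to tool coordinates, whose origin is the TCP and whose axes are the tool frame's). Camera axes: x right, y up, looking along -z (the intrinsics and any distortion apply to the point x, -y, -z); pixel columns grow to the right and rows downward; lengths in m; the calibration is good to about 2 mm. A picture is of the moment at which its call begins: read the wrist's pose just before it.
- ticket.close_job(): hands the job in, once; it reports no verdict.
The state is a dict: "clock": time; "joint_pos": joint angles; "qvel": joint speeds; "tau": joint torques, N m; "tool_pos": TCP position; "orientation": TCP orientation; "force": force on the tool from outside, world axes, zero at the start; "moment": the same for the moment, N m; "opening": finger opening in m.
Only numpy, scipy, OpenCV 4.12 (cv2) and the standard library are available. Lean on these libraries where they do the work, as an engineer would, in place of code of your own. Each camera call takes 0.05 s, during which the arm holds its last target.

## Working session

There is one attempt and no reset: what is moved stays moved. The work goes in short steps, Python scripts to look and compute and a shell command to move; the robot and the scene stay as the last step left them, time stands still between calls to the robot, and variables do not carry over. Pictures are saved under pics/ and viewed, and the job is handed in when it is done.

```bash
ls; mkdir -p pics
python3 - <<'E'
from plant import monitor, eyes
import cv2, numpy as np
print(monitor.get_obs())
for n in ["scene","top","wrist"]:
    s=eyes.snapshot(n)
    cv2.imwrite(f"pics/{n}0.png",s["image"][:,:,::-1]); np.savez(f"{n}0.npz",**s)
    print(n,s["K"].tolist(),s.get("camera_from_world",s.get("hand_eye")).round(4).tolist(),s["depth"].min(),s["depth"].max(), [k for k in s])
E
```

```text
pics
{'clock': 0.0, 'joint_pos': array([-4.81806054e+01,  2.05897861e+01,  6.35562058e-01, -1.94297619e-02,
       -7.01355669e+01, -1.65051158e+01]), 'qvel': array([ 0.07792855, -0.00813402,  0.05965428,  0.07510346, -0.00927929,
        0.09012369]), 'tau': array([ 6.81620240e-04, -5.82713270e+01,  2.93075609e+01,  6.99726373e+00,
        7.39057374e-03, -2.01829639e-04]), 'tool_pos': array([ 0.28835314, -0.60974134,  0.19915709]), 'orientation': array([ 95.00822545,  89.90836948, 120.31588778]), 'force': array([-0.02423778,  0.17308924, -0.21417797]), 'moment': array([ 0.04012254,  0.00302069, -0.00899092]), 'opening': 0.0873756895571739}
scene [[454.9592968172725, 0.0, 256.936403820459], [0.0, 454.9592968172725, 193.8343329010603], [0.0, 0.0, 1.0]] [[-0.066, 0.9978, 0.0115, 0.0491], [-0.8566, -0.0626, 0.5122, 0.3861], [0.5117, 0.0239, 0.8588, -2.0468], [0.0, 0.0, 0.0, 1.0]] 0.0 3.5117815 ['image', 'depth', 'K', 'camera_from_world']
top [[406.8044914336491, 0.0, 256.30909178378636], [0.0, 406.8044914336491, 190.96968893956702], [0.0, 0.0, 1.0]] [[0.0105, -0.9999, 0.011, -0.0221], [0.9969, 0.0114, 0.0784, -0.5347], [-0.0785, 0.0101, 0.9969, -1.3793], [0.0, 0.0, 0.0, 1.0]] 0.0 2.2837384 ['image', 'depth', 'K', 'camera_from_world']
wrist [[282.40984374170716, 0.0, 253.43207203486816], [0.0, 282.40984374170716, 194.31338850466122], [0.0, 0.0, 1.0]] [[-0.0007, 0.2567, -0.9665, -0.1847], [1.0, 0.0009, -0.0005, 0.0011], [0.0007, -0.9665, -0.2567, -0.0692], [0.0, 0.0, 0.0, 1.0]] 0.0 1.1458069 ['image', 'depth', 'K', 'hand_eye']
```

View pics/top0.png

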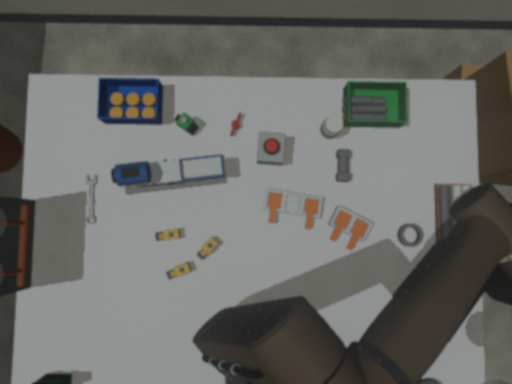

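View pics/scene0.png

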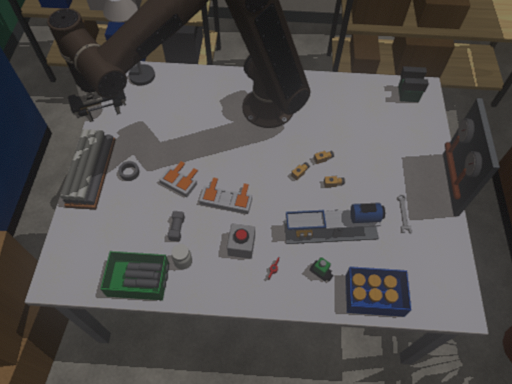

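View pics/wrist0.png

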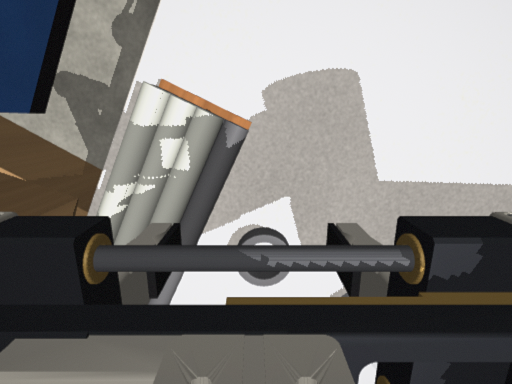

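```bash
cat > h.py <<'E'
import numpy as np, cv2
from scipy.spatial.transform import Rotation as R
def load(f): return dict(np.load(f))
def w2c(s):
    return np.array(s["camera_from_world"]) if "camera_from_world" in s else s["cfw"]
def pts(s):
    K=s["K"]; D=s["depth"].astype(float); h,w=D.shape
    u,v=np.meshgrid(np.arange(w),np.arange(h))
    x=(u-K[0,2])/K[0,0]*D; y=(v-K[1,2])/K[1,1]*D
    P=np.stack([x,-y,-D],-1); T=np.linalg.inv(w2c(s))
    W=P@T[:3,:3].T+T[:3,3]; W[D<=0]=np.nan
    return W
def proj(s,p):
    p=np.atleast_2d(p); T=w2c(s); c=p@T[:3,:3].T+T[:3,3]; K=s["K"]
    return np.stack([K[0,0]*c[:,0]/-c[:,2]+K[0,2],K[1,1]*-c[:,1]/-c[:,2]+K[1,2]],-1)
def ray(s,uv,z):
    uv=np.atleast_2d(uv).astype(float);K=s["K"];T=np.linalg.inv(w2c(s))
    d=np.stack([(uv[:,0]-K[0,2])/K[0,0],-(uv[:,1]-K[1,2])/K[1,1],-np.ones(len(uv))],-1)@T[:3,:3].T
    o=T[:3,3]; t=(z-o[2])/d[:,2]
    return o+d*t[:,None]
def snap(name,tag):
    from plant import monitor,eyes
    o=monitor.get_obs(); s=eyes.snapshot(name)
    if name=="wrist":
        T=np.eye(4);T[:3,:3]=R.from_euler("xyz",o["orientation"],degrees=True).as_matrix();T[:3,3]=o["tool_pos"]
        s["cfw"]=np.linalg.inv(T@s["hand_eye"])
    cv2.imwrite(f"pics/{tag}.png",s["image"][:,:,::-1]); np.savez(f"{tag}.npz",**s)
    return s
E
python3 - <<'E'
from h import *
s=load("top0.npz");im=s["image"][:,:,::-1]
c=im[60:300,60:440]; cv2.imwrite("pics/c1.png",cv2.resize(c[60:200,20:200],None,fx=4.2,fy=4.2,interpolation=2))
cv2.imwrite("pics/c2.png",cv2.resize(im[120:260,250:400],None,fx=4.2,fy=4.2,interpolation=2))
s=load("scene0.npz");im=s["image"][:,:,::-1]
cv2.imwrite("pics/c3.png",cv2.resize(im[140:290,260:420],None,fx=4,fy=4,interpolation=2))
E
```

```text
(no output)
```

View pics/c1.png

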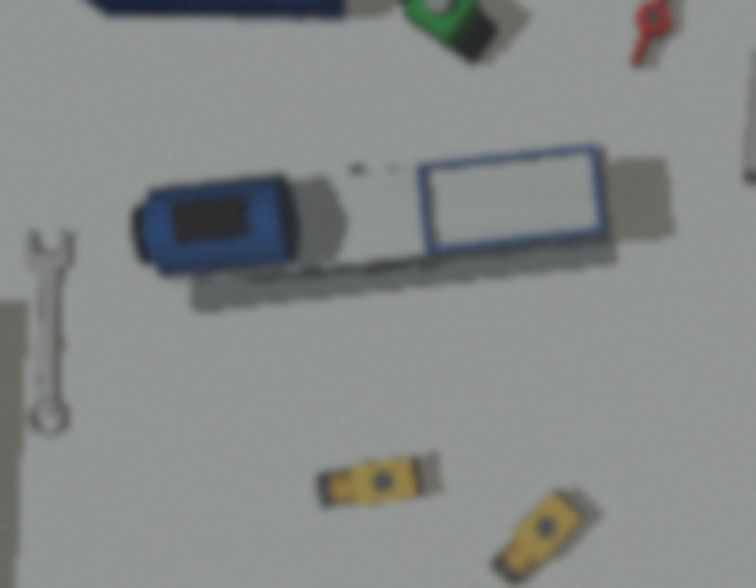

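View pics/c2.png

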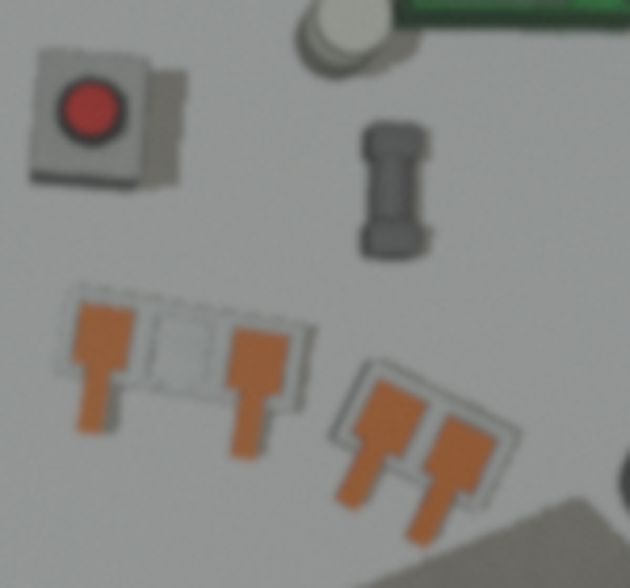

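View pics/c3.png

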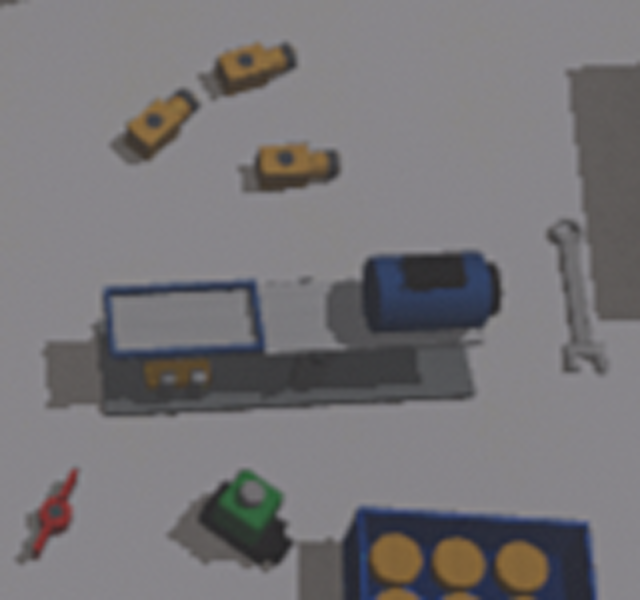

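Run:
```python
from h import *
def rect(p,n):
    r=cv2.minAreaRect((p[:,:2]*1000).astype(np.float32)); print(n,len(p),np.round(r,1) if 0 else r, "z",np.nanmedian(p[:,2]).round(4))
s=load("top0.npz");W=pts(s);hsv=cv2.cvtColor(s["image"],cv2.COLOR_RGB2HSV)
H,S,V=[hsv[...,i].astype(int) for i in range(3)]
T=np.linalg.inv(w2c(s));print("cam",T[:3,3])
def comp(m,lo=40):
    n,l,st,c=cv2.connectedComponentsWithStats(m.astype(np.uint8))
    for i in range(1,n):
        if st[i,4]>=lo: yield l==i,st[i],c[i]
roi=np.zeros(H.shape,bool);roi[120:290,70:430]=1
for nm,m in dict(blue=(H>95)&(H<130)&(S>80),orange=(H>5)&(H<16)&(S>120),brass=(H>=15)&(H<30)&(S>80),red=((H<5)|(H>172))&(S>120)).items():
    for k,st,c in comp(m&roi):
        p=W[k]; p=p[~np.isnan(p[:,0])]; rect(p,nm+str(c.round())); print("   med",np.median(p,0).round(3))
# heights
for uv in [(178,170),(205,168),(272,148),(264,150),(292,203),(340,180),(345,225)]:
    print(uv,W[uv[1],uv[0]].round(4))
```

```text
cam [ 0.42497907 -0.00205008  1.41717417]
blue[132. 121.] 168 ((770.259765625, 416.1423034667969), (7.06792688369751, 194.19110107421875), 1.3734710216522217) z 0.0375
   med [0.77  0.414 0.037]
blue[131. 174.] 481 ((575.6954345703125, 380.4411315917969), (59.11082077026367, 106.82508087158203), 6.770697116851807) z 0.1549
   med [0.568 0.374 0.155]
orange[273. 204.] 211 ((479.1323547363281, -73.47561645507812), (37.92230224609375, 95.53616333007812), 81.9671859741211) z 0.0303
   med [ 0.494 -0.074  0.03 ]
orange[310. 210.] 215 ((460.1163635253906, -197.1951446533203), (38.53205490112305, 96.29684448242188), 79.17890167236328) z 0.0297
   med [ 0.475 -0.199  0.03 ]
orange[340. 223.] 225 ((417.68365478515625, -298.2401123046875), (38.57896423339844, 96.57593536376953), 63.85067367553711) z 0.0299
   med [ 0.431 -0.302  0.03 ]
orange[357. 232.] 227 ((387.5384216308594, -354.45147705078125), (40.924556732177734, 98.05854034423828), 63.701480865478516) z 0.03
   med [ 0.402 -0.359  0.03 ]
brass[169. 234.] 145 ((383.0604248046875, 279.28717041015625), (29.301315307617188, 67.45661926269531), 10.029204368591309) z 0.0332
   med [0.382 0.28  0.033]
brass[208. 247.] 156 ((342.4839172363281, 144.9171142578125), (28.669702529907227, 67.32990264892578), 45.59614562988281) z 0.0331
   med [0.343 0.145 0.033]
brass[180. 270.] 155 ((263.75469970703125, 239.77471923828125), (30.25389289855957, 69.90428924560547), 23.763111114501953) z 0.0329
   med [0.265 0.24  0.033]
red[271. 146.] 112 ((680.04443359375, -63.01980972290039), (35.96140670776367, 36.70509338378906), 19.68289566040039) z 0.0964
   med [ 0.679 -0.062  0.096]
(178, 170) [0.5956 0.2421 0.0894]
(205, 168) [0.6027 0.1533 0.0934]
(272, 148) [ 0.671  -0.0654  0.0972]
(264, 150) [ 0.6684 -0.0399  0.0732]
(292, 203) [ 0.4945 -0.1386  0.0284]
(340, 180) [ 0.5745 -0.3017  0.0372]
(345, 225) [ 0.4214 -0.3203  0.0262]
```

```bash
cat >> h.py <<'E'
def tool():
    from plant import monitor
    o=monitor.get_obs(); return o,R.from_euler("xyz",o["orientation"],degrees=True).as_matrix()
def plan(p,yaw,tilt):
    """delta from current to pose: tool z = (cos yaw, sin yaw) horiz forward, fingers tilted forward by tilt deg"""
    o,M=tool(); y=np.radians(yaw); t=np.radians(tilt)
    f=np.array([np.cos(y),np.sin(y),0]); u=np.array([0,0,1.])
    x=np.sin(t)*f-np.cos(t)*u; z=np.cos(t)*f+np.sin(t)*u
    G=np.stack([x,np.cross(z,x),z],1)
    rv=R.from_matrix(G@M.T).as_rotvec(degrees=True)/5
    d=(np.array(p)-o["tool_pos"])/0.06
    print("t",o["clock"],"pos",o["tool_pos"].round(4),"F",o["force"].round(1),"open",round(o["opening"],4))
    print("linear units",d.round(2),"rot units",rv.round(2))
E
python3 - <<'E'
from h import *
o,M=tool(); print(M.round(2))
plan([0.40,-0.2,0.3],0,0)
E
```

```text
[[-0.   -0.43  0.9 ]
 [ 0.    0.9   0.43]
 [-1.    0.   -0.  ]]
t 0.15 pos [ 0.2884 -0.6098  0.1993] F [-0.8  0.2  0. ] open 0.0876
linear units [1.86 6.83 1.68] rot units [-0.01 -0.   -5.06]
```

```bash
python3 -m crank '[{"linear":[0.2,0.14,0.07],"rot":[0,0,1],"hand":1},{"linear":[0.2,0.14,0.07],"rot":[0,0,1],"hand":1},{"linear":[0.2,0.14,0.07],"rot":[0,0,1],"hand":1},{"linear":[0.2,0.14,0.07],"rot":[0,0,1],"hand":1},{"linear":[0.2,0.14,0.07],"rot":[0,0,1],"hand":1},{"linear":[0.2,0.14,0.07],"rot":[0,0,1],"hand":1},{"linear":[0.2,0.14,0.07],"rot":[0,0,1],"hand":1},{"linear":[0.2,0.14,0.07],"rot":[0,0,1],"hand":1},{"linear":[0.2,0.14,0.07],"rot":[0,0,1],"hand":1},{"linear":[0.2,0.14,0.07],"rot":[0,0,1],"hand":1},{"linear":[0.2,0.14,0.07],"rot":[0,0,1],"hand":1},{"linear":[0.2,0.14,0.07],"rot":[0,0,1],"hand":1},{"linear":[0,0,0],"rot":[0,0,0],"hand":1}]'
python3 - <<'E'
from h import *
plan([0.43,-0.5,0.25],90,0)
snap("wrist","w1")
E
```

```text
clock: 1.78
tool_pos: [0.4348, -0.5033, 0.2457]
orientation: [75.1, 89.4, 162.3]
force: [-0.1, -0.3, -0.5]
opening: 0.0877
t 1.775 pos [ 0.4348 -0.5033  0.2457] F [-0.1 -0.3 -0.5] open 0.0877
linear units [-0.08  0.06  0.07] rot units [-0.03 -0.12  0.56]
```

View pics/w1.png

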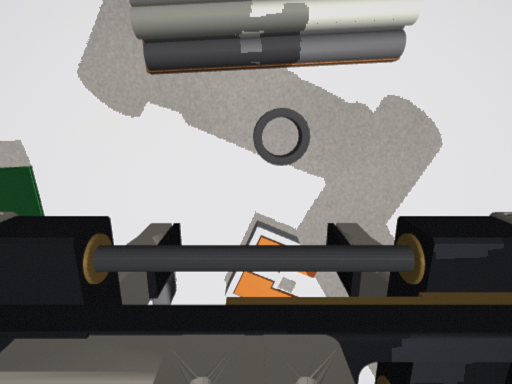

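```bash
python3 -m crank '[{"linear":[0.1,0.28,0.02],"rot":[0,0,-1],"hand":1},{"linear":[0.1,0.28,0.02],"rot":[0,0,-1],"hand":1},{"linear":[0.1,0.28,0.02],"rot":[0,0,-1],"hand":1},{"linear":[0.1,0.28,0.02],"rot":[0,0,-1],"hand":1},{"linear":[0.1,0.28,0.02],"rot":[0,0,-1],"hand":1},{"linear":[0.1,0.28,0.02],"rot":[0,0,-1],"hand":1},{"linear":[0.1,0.28,0.02],"rot":[0,0,-1],"hand":1},{"linear":[0.1,0.28,0.02],"rot":[0,0,-1],"hand":1},{"linear":[0.1,0.28,0.02],"rot":[0,0,-1],"hand":1},{"linear":[0.1,0.28,0.02],"rot":[0,0,-1],"hand":1},{"linear":[0.1,0.28,0.02],"rot":[0,0,-1],"hand":1},{"linear":[0.1,0.28,0.02],"rot":[0,0,-1],"hand":1},{"linear":[0.1,0.28,0.02],"rot":[0,0,-1],"hand":1},{"linear":[0.1,0.28,0.02],"rot":[0,0,-1],"hand":1},{"linear":[0.1,0.28,0.02],"rot":[0,0,-1],"hand":1},{"linear":[0.1,0.28,0.02],"rot":[0,0,-1],"hand":1},{"linear":[0.1,0.28,0.02],"rot":[0,0,-1],"hand":1},{"linear":[0,0,0],"rot":[0,0,0],"hand":1}]'
python3 - <<'E'
from h import *
plan([0.54,-0.2,0.25],0,0)
snap("wrist","w2")
E
```

```text
clock: 4.08
tool_pos: [0.5271, -0.2164, 0.2596]
orientation: [91.7, 88.9, 88.2]
force: [-0.0, -0.7, -0.2]
opening: 0.0875
t 4.075 pos [ 0.5271 -0.2164  0.2596] F [-0.  -0.7 -0.2] open 0.0875
linear units [ 0.22  0.27 -0.16] rot units [-0.23  0.    0.7 ]
```

View pics/w2.png

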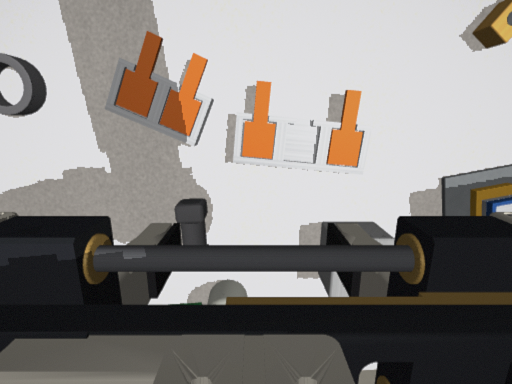

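```bash
cat >> h.py <<'E'
from scipy.optimize import minimize
SH=np.array([[-80,-10],[-25,-10],[-25,-22],[25,-22],[25,22],[-25,22],[-25,10],[-80,10]])/1000.
def place(poly,p): 
    c,s=np.cos(p[2]),np.sin(p[2]); return poly@np.array([[c,s],[-s,c]])+p[:2]
def fitpoly(s,mask,poly,z,p0):
    """fit polygon at height z to mask (soft IoU by antialiased raster)"""
    m=cv2.GaussianBlur(mask.astype(np.float32),(0,0),1.0)
    def f(p):
        q=place(poly,p); uv=proj(s,np.c_[q,np.full(len(q),z)])
        r=np.zeros((m.shape[0]*1,m.shape[1]),np.uint8)
        cv2.fillPoly(r,[np.round(uv*256).astype(np.int32)],255,cv2.LINE_AA,shift=8)
        r=cv2.GaussianBlur(r.astype(np.float32)/255,(0,0),1.0)
        return ((r-m)**2).sum()
    best=None
    for k in range(3):
        res=minimize(f,p0,method="Nelder-Mead",options=dict(initial_simplex=np.array([p0]+[np.array(p0)+d for d in np.diag([.01,.01,.1])/(k+1)]),xatol=1e-5,fatol=1e-3)); p0=res.x
    return res.x,res.fun
E
python3 - <<'E'
from h import *
s=load("w2.npz");W=pts(s);hsv=cv2.cvtColor(s["image"],cv2.COLOR_RGB2HSV)
H,S,V=[hsv[...,i].astype(int) for i in range(3)]
m=(H>3)&(H<16)&(S>150);m[215:]=0
n,l,st,c=cv2.connectedComponentsWithStats(m.astype(np.uint8))
for i in range(1,n):
    if st[i,4]<300: continue
    k=l==i; p=np.nanmean(W[k],0); 
    best=min((fitpoly(s,k,SH,0.03,[p[0]+.015,p[1],a]) for a in (-.5,-.1)),key=lambda r:r[1])
    print(c[i].round(),st[i,4],"z",np.nanmedian(W[k][:,2]).round(4),"pose",best[0][:2].round(4),"yaw",np.degrees(best[0][2]).round(1),"err",round(best[1],1), "tail -68",place(np.array([[-.068,0]]),best[0]).round(4))
E
```

```text
[140.  79.] 1922 z 0.0301 pose [ 0.4135 -0.3654] yaw -26.6 err 27.5 tail -68 [[ 0.3527 -0.3349]]
[184.  99.] 1789 z 0.0301 pose [ 0.4426 -0.3091] yaw -26.7 err 33.9 tail -68 [[ 0.3818 -0.2786]]
[259. 126.] 1598 z 0.0301 pose [ 0.487  -0.2012] yaw -7.9 err 50.2 tail -68 [[ 0.4197 -0.1918]]
[346. 134.] 1594 z 0.0302 pose [ 0.5056 -0.0761] yaw -7.6 err 29.7 tail -68 [[ 0.4382 -0.0672]]
```

```bash
python3 -m crank '[{"linear":[0.39,0.8,0.05],"rot":[-0.03,0,0.3],"hand":0.5},{"linear":[0.39,0.8,0.05],"rot":[-0.03,0,0.3],"hand":0.3},{"linear":[0.39,0.8,0.05],"rot":[-0.03,0,0.3],"hand":0},{"linear":[0.39,0.8,0.05],"rot":[-0.03,0,0.3],"hand":0},{"linear":[0.39,0.8,0.05],"rot":[-0.03,0,0.3],"hand":0},{"linear":[0.39,0.8,0.05],"rot":[-0.03,0,0.3],"hand":0},{"linear":[0.39,0.8,0.05],"rot":[-0.03,0,0.3],"hand":0},{"linear":[0,0,0],"rot":[0,0,0],"hand":0}]'
python3 - <<'E'
from h import *
plan([0.69,0.12,0.28],5,0)
snap("wrist","w3")
E
```

```text
clock: 5.12
tool_pos: [0.693, 0.121, 0.2784]
orientation: [-167.4, 89.7, -160.2]
force: [-0.5, -1.2, -0.2]
opening: 0.0134
t 5.125 pos [0.693  0.121  0.2784] F [-0.5 -1.2 -0.2] open 0.0134
linear units [-0.05 -0.02  0.03] rot units [ 0.02 -0.06 -0.43]
```

View pics/w3.png

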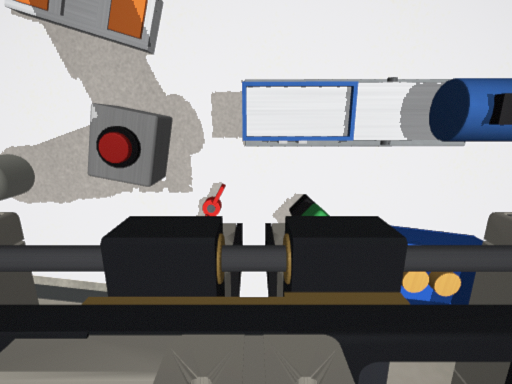

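Run:
```python
from h import *
s=load("w3.npz");W=pts(s);hsv=cv2.cvtColor(s["image"],cv2.COLOR_RGB2HSV)
H,S,V=[hsv[...,i].astype(int) for i in range(3)]
m=(H>95)&(H<130)&(S>100)
k=np.zeros(m.shape,bool);k[70:150,236:362]=m[70:150,236:362]
cs,_=cv2.findContours(k.astype(np.uint8),cv2.RETR_EXTERNAL,cv2.CHAIN_APPROX_NONE)
c=max(cs,key=cv2.contourArea);f=np.zeros(m.shape,np.uint8);cv2.drawContours(f,[c],-1,1,-1)
print(f.sum(),"rimz",np.nanmedian(W[k][:,2]))
poly=np.array([[-35,-70],[35,-70],[35,70],[-35,70]])/1000.
p0=np.nanmean(W[f>0],0);print(p0, "floor z",np.nanmedian(W[90:130,260:340,2]))
for z in (.101,):
    p,e=fitpoly(s,f>0,poly,z,[p0[0],p0[1],.1]); print("tray",p[:2].round(4),np.degrees(p[2]).round(2),e)
y=p[2]; print("rig origin",(p[:2]-np.array([np.sin(y),-np.cos(y)])*.12*1).round(4))
b=((H<6)|(H>172))&(S>150);bb=np.zeros_like(b);bb[120:170,90:145]=b[120:170,90:145]
vv,uu=np.nonzero(bb);print("button",bb.sum(),np.nanmedian(W[bb],0),cv2.minEnclosingCircle(np.stack([uu,vv],1).astype(np.float32)))
zt=np.nanmax(W[bb][:,2]);print(zt, ray(s,[[uu.mean(),vv.mean()]],.097))
```

```text
6712 rimz 0.10103010515695454
[0.60526583 0.16870018 0.09259929] floor z 0.09110637760527557
tray [0.6072 0.1672] 7.36 60.13884735107422
rig origin [0.5919 0.2863]
button 860 [ 0.67936108 -0.06006466  0.09661103] ((114.0, 148.0), 17.49295425415039)
0.10009453224591225 [[ 0.67935035 -0.05966221  0.097     ]]
```

```bash
python3 -m crank '[{"linear":[-0.36,0.19,-0.64],"rot":[0,0,0],"hand":0},{"linear":[-0.36,0.19,-0.64],"rot":[0,0,0],"hand":0},{"linear":[-0.36,0.19,-0.64],"rot":[0,0,0],"hand":0},{"linear":[-0.36,0.19,-0.64],"rot":[0,0,0],"hand":0},{"linear":[0,0,0],"rot":[0,0,0],"hand":0}]'
python3 - <<'E'
from h import *
plan([0.6072,0.1672,0.091],7.4,0)
E
```

```text
clock: 5.8
tool_pos: [0.6027, 0.1565, 0.1221]
orientation: [-148.1, 89.7, -141.4]
force: [0.5, 0.2, 0.8]
opening: 0.0005
t 5.8 pos [0.6027 0.1565 0.1221] F [0.5 0.2 0.8] open 0.0005
linear units [ 0.08  0.18 -0.52] rot units [ 0.03 -0.04  0.14]
```

```bash
python3 -m crank '[{"linear":[0,0,-0.3],"rot":[0,0,0],"hand":0},{"linear":[0,0,-0.2],"rot":[0,0,0],"hand":0},{"linear":[0,0,-0.1],"rot":[0,0,0],"hand":0}]'
python3 -m crank '[{"linear":[0,0,-0.05],"rot":[0,0,0],"hand":0},{"linear":[0,0,-0.05],"rot":[0,0,0],"hand":0}]'
```

```text
clock: 6.18
tool_pos: [0.6061, 0.1537, 0.0893]
orientation: [-31.4, 89.8, -24.8]
force: [-0.2, 0.6, -0.4]
opening: 0.0007
clock: 6.42
tool_pos: [0.6072, 0.1533, 0.084]
orientation: [-17.3, 89.8, -10.8]
force: [0.1, 0.0, 0.4]
opening: 0.0002
```

```bash
python3 -m crank '[{"linear":[0,0,-0.04],"rot":[0,0,0],"hand":0},{"linear":[0,0,0],"rot":[0,0,0],"hand":0}]'
python3 - <<'E'
from h import *
s=snap("wrist","w4");snap("scene","s4");snap("top","t4")
E
```

```text
clock: 6.68
tool_pos: [0.6074, 0.1534, 0.0817]
orientation: [-14.0, 89.7, -7.4]
force: [0.2, -0.0, -0.3]
opening: 0.0004
```

View pics/w4.png

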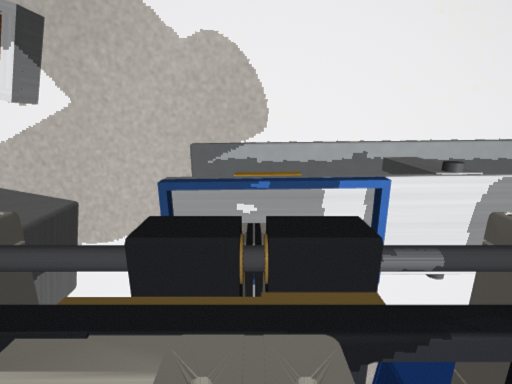

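View pics/s4.png

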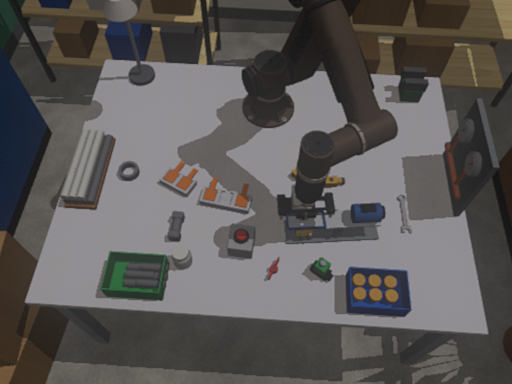

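Run:
```python
from h import *
s=load("w4.npz");W=pts(s)
for uv in [(170,184),(220,184),(300,184),(375,184),(200,210),(340,212),(420,200),(490,210),(300,150)]: print(uv,W[uv[1],uv[0]].round(4))
print(monitor.get_obs()["force"] if 0 else "")
plan([0.607,0.153,.07],7.4,0)
```

```text
(170, 184) [0.581  0.1012 0.1012]
(220, 184) [0.5774 0.131  0.1019]
(300, 184) [0.572  0.1784 0.102 ]
(375, 184) [0.5669 0.2229 0.1017]
(200, 210) [0.5989 0.1184 0.091 ]
(340, 212) [0.5897 0.2093 0.0913]
(420, 200) [0.5758 0.2587 0.0916]
(490, 210) [0.5774 0.3066 0.0906]
(300, 150) [0.5603 0.1914 0.0093]

t 6.825 pos [0.6075 0.1535 0.0819] F [-0.9  0.5  0.3] open 0.0003
linear units [-0.01 -0.01 -0.2 ] rot units [0.01 0.06 0.16]
```

```bash
for i in 1 ; do python3 -m crank '[{"linear":[0,0,-0.06],"rot":[0,0,0],"hand":0},{"linear":[0,0,0],"rot":[0,0,0],"hand":0}]'; done
python3 - <<'E'
from h import *
s=snap("wrist","w5")
W=pts(s)
for uv in [(220,184),(300,184),(375,184),(200,210),(340,212)]: print(uv,W[uv[1],uv[0]].round(4))
E
```

```text
clock: 7.08
tool_pos: [0.6075, 0.1536, 0.0782]
orientation: [-10.5, 89.7, -3.9]
force: [0.5, 0.4, -0.3]
opening: 0.0005
(220, 184) [0.5769 0.1314 0.1008]
(300, 184) [0.5713 0.1779 0.1018]
(375, 184) [0.5665 0.2218 0.1008]
(200, 210) [0.5976 0.1192 0.0913]
(340, 212) [0.5887 0.2081 0.0916]
```

View pics/w5.png

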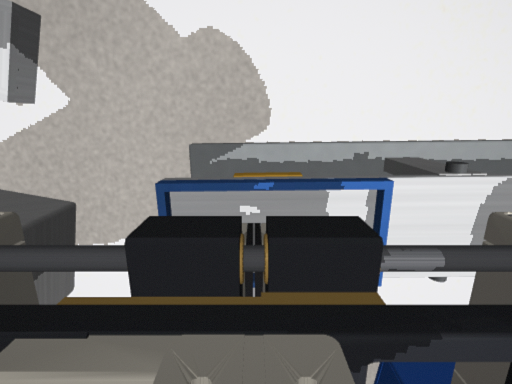

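```bash
for i in 1 2 3; do python3 -m crank '[{"linear":[0,0,-0.04],"rot":[0,0,0],"hand":0},{"linear":[0,0,0],"rot":[0,0,0],"hand":0}]' | egrep "pos|force"
python3 - <<'E'
from h import *
s=snap("wrist","w6")
W=pts(s)
print([W[v,u,2].round(4) for u,v in [(220,184),(375,184),(200,210),(340,212)]])
E
done
```

```text
tool_pos: [0.6077, 0.1537, 0.0759]
force: [-0.5, 0.0, -0.0]
[np.float64(0.101), np.float64(0.1007), np.float64(0.0909), np.float64(0.0925)]
tool_pos: [0.6078, 0.1537, 0.0735]
force: [-0.5, 0.2, -0.1]
[np.float64(0.1004), np.float64(0.1015), np.float64(0.0918), np.float64(0.0914)]
tool_pos: [0.6079, 0.1538, 0.0711]
force: [-0.4, 0.8, -0.6]
[np.float64(0.0982), np.float64(0.1008), np.float64(0.0913), np.float64(0.0919)]
```

Run:
```python
from h import *
s=snap("wrist","w7");W=pts(s)
o,M=tool()
for k in (0,.019,.04): print(k,proj(s,o["tool_pos"]-M[:,0]*k))
print(W[225:300:6,253].round(4).tolist())
t=snap("scene","s7");im=t["image"][:,:,::-1]
cv2.imwrite("pics/s7c.png",cv2.resize(im[120:270,240:400],None,fx=4,fy=4,interpolation=2))
cv2.imwrite("pics/w7c.png",cv2.resize(s["image"][150:310,100:420,::-1],None,fx=2.4,fy=2.4,interpolation=2))
```

```text
0 [[251.97102092 222.94075985]]
0.019 [[251.83594069 233.62916217]]
0.04 [[251.65001357 248.34089113]]
[[0.6016, 0.1539, 0.0916], [0.6059, 0.1544, 0.0908], [0.6101, 0.1548, 0.0905], [0.6144, 0.1553, 0.0901], [0.5752, 0.151, 0.1788], [0.5769, 0.1512, 0.1793], [0.5774, 0.1512, 0.1819], [0.5798, 0.1515, 0.1811], [0.6039, 0.1542, 0.1438], [0.606, 0.1544, 0.1452], [0.6097, 0.1549, 0.1441], [0.6132, 0.1553, 0.1434], [0.5838, 0.152, 0.1898]]
```

View pics/s7c.png

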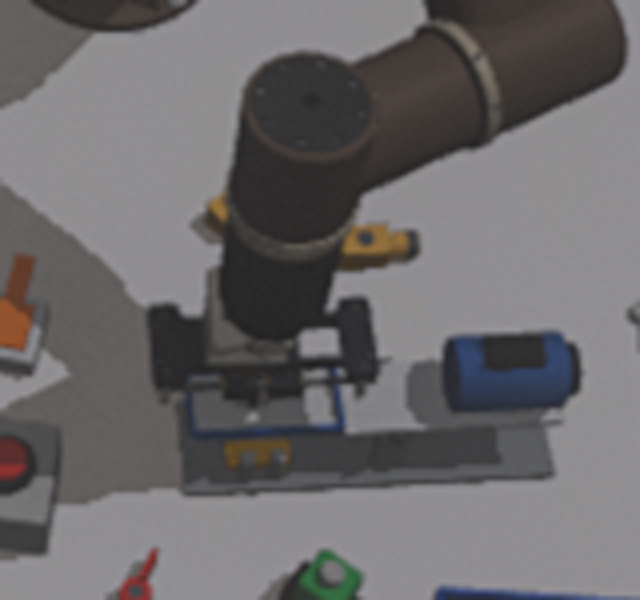

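View pics/w7c.png

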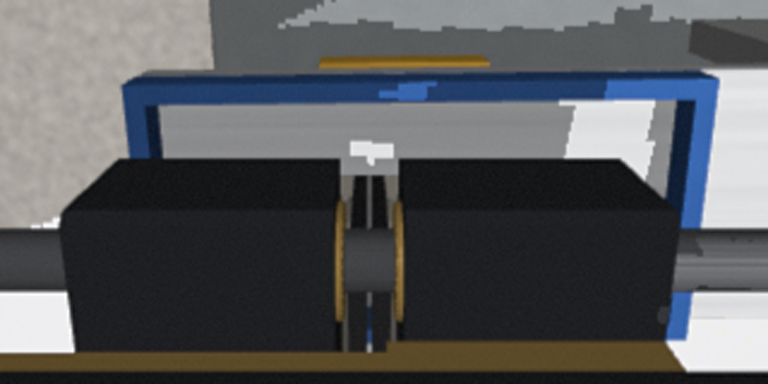

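Run:
```python
from h import *
s=load("w7.npz");W=pts(s)
for u in (246,248,250,252,254,256,258,260):
    print(u,[tuple((W[v,u]*1000).round().astype(int)) if not np.isnan(W[v,u,0]) else None for v in range(216,246,3)])
```

```text
246 [(np.int64(597), np.int64(149), np.int64(90)), (np.int64(598), np.int64(149), np.int64(91)), (np.int64(600), np.int64(149), np.int64(91)), (np.int64(596), np.int64(149), np.int64(106)), (np.int64(596), np.int64(149), np.int64(111)), (np.int64(597), np.int64(150), np.int64(114)), (np.int64(598), np.int64(150), np.int64(114)), (np.int64(600), np.int64(150), np.int64(115)), (np.int64(598), np.int64(150), np.int64(124)), (np.int64(598), np.int64(150), np.int64(127))]
248 [(np.int64(596), np.int64(150), np.int64(91)), (np.int64(598), np.int64(150), np.int64(92)), (np.int64(601), np.int64(151), np.int64(90)), (np.int64(598), np.int64(151), np.int64(101)), (np.int64(598), np.int64(151), np.int64(107)), (np.int64(598), np.int64(151), np.int64(110)), (np.int64(598), np.int64(151), np.int64(115)), (np.int64(597), np.int64(151), np.int64(120)), (np.int64(598), np.int64(151), np.int64(123)), (np.int64(598), np.int64(151), np.int64(127))]
250 [(np.int64(596), np.int64(151), np.int64(91)), (np.int64(598), np.int64(152), np.int64(92)), (np.int64(600), np.int64(152), np.int64(91)), (np.int64(598
[... 1968 characters left out ...]
t64(597), np.int64(156), np.int64(112)), (np.int64(598), np.int64(156), np.int64(114)), (np.int64(597), np.int64(156), np.int64(119)), (np.int64(597), np.int64(156), np.int64(123)), (np.int64(597), np.int64(156), np.int64(127))]
260 [(np.int64(595), np.int64(157), np.int64(92)), (np.int64(597), np.int64(158), np.int64(91)), (np.int64(599), np.int64(158), np.int64(91)), (np.int64(598), np.int64(158), np.int64(100)), (np.int64(598), np.int64(157), np.int64(105)), (np.int64(598), np.int64(157), np.int64(110)), (np.int64(597), np.int64(157), np.int64(115)), (np.int64(597), np.int64(157), np.int64(119)), (np.int64(597), np.int64(157), np.int64(124)), (np.int64(597), np.int64(157), np.int64(126))]
```

Run:
```python
from h import *
for n in ("w1","w2","w3","w7"):
    s=load(n+".npz");
    K=s["K"];D=s["depth"].astype(float);u,v=np.meshgrid(np.arange(512),np.arange(384))
    P=np.stack([(u-K[0,2])/K[0,0]*D,-(v-K[1,2])/K[1,1]*D,-D],-1);T=s["hand_eye"]
    Q=P@T[:3,:3].T+T[:3,3];Q[D<=0]=np.nan
    m=(D>0)&(np.abs(Q[...,2])<.012)&(Q[...,0]>-.08)&(np.abs(Q[...,1])<.07)&(Q[...,0]<.012)
    q=Q[m]; print(n,m.sum())
    i=np.argsort(-q[:,0])[:400:25]; print((q[i]*1000).round().astype(int).tolist())
```

```text
w1 3101
[[-26, -43, 4], [-27, 45, -3], [-29, -44, -9], [-30, 45, -6], [-30, -43, 0], [-31, 45, -9], [-31, 56, -10], [-32, -51, -10], [-32, -55, -10], [-33, 60, -10], [-33, 45, 2], [-34, 45, -5], [-34, -48, -10], [-35, -47, -8], [-35, -47, -9], [-36, 45, -6]]
w2 2838
[[-26, -43, -7], [-27, -43, -1], [-28, -46, -10], [-29, -43, -5], [-30, -43, -6], [-31, 45, 1], [-31, 50, -12], [-31, -43, -4], [-32, -46, -10], [-33, 58, -12], [-33, 48, -10], [-34, 47, -10], [-34, -49, -12], [-35, 55, -12], [-35, -43, -10], [-36, 59, -12]]
w3 1369
[[-26, 10, -10], [-30, 10, -10], [-31, 8, -6], [-31, 16, -12], [-32, 8, -2], [-33, -16, -12], [-34, -10, -12], [-35, 9, -10], [-36, -6, -11], [-37, -8, -10], [-38, 15, -11], [-39, 15, -12], [-40, -16, -12], [-41, -11, -12], [-42, -11, -12], [-43, 17, -12]]
w7 1109
[[-18, 0, -8], [-19, -5, -8], [-19, 1, 4], [-20, 3, -9], [-20, -3, -11], [-20, 6, -9], [-20, 1, 5], [-20, -5, -11], [-21, 1, -6], [-27, -2, -10], [-30, 4, -11], [-33, 2, -10], [-34, 4, -10], [-36, -1, -10], [-38, 2, -10], [-39, 0, -10]]
```

```bash
for i in 1 2 3; do python3 -m crank '[{"linear":[0,0,-0.04],"rot":[0,0,0],"hand":0},{"linear":[0,0,0],"rot":[0,0,0],"hand":0}]' | egrep "pos|force"; done;  python3 - <<'E'
from h import *
s=snap("wrist","w8")
W=pts(s)
print([W[v,u].round(4).tolist() for u,v in [(200,184),(220,184),(375,184),(200,210),(340,212)]])
E
```

```text
tool_pos: [0.6081, 0.1539, 0.0689]
force: [0.9, 0.1, 0.2]
tool_pos: [0.6081, 0.1539, 0.0663]
force: [-0.7, -0.9, -0.2]
tool_pos: [0.6084, 0.154, 0.0641]
force: [-0.8, -0.0, 2.5]
[[0.5773, 0.1212, 0.0939], [0.5757, 0.1325, 0.0951], [0.5652, 0.2167, 0.0985], [0.5939, 0.1217, 0.0904], [0.5857, 0.2039, 0.0901]]
```

View pics/w8.png

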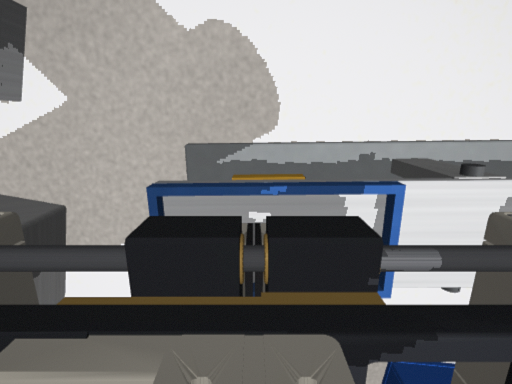

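```bash
for i in 1 2 3 4; do python3 -m crank '[{"linear":[0,0,-0.04],"rot":[0,0,0],"hand":0},{"linear":[0,0,0],"rot":[0,0,0],"hand":0}]' | egrep "pos|force"; done;  python3 - <<'E'
from h import *
s=snap("wrist","w9")
W=pts(s)
print([W[v,u].round(4).tolist() for u,v in [(200,187),(220,187),(375,187),(200,210),(340,212)]])
E
```

```text
tool_pos: [0.6084, 0.1539, 0.0621]
force: [-0.5, 0.5, 2.9]
tool_pos: [0.6085, 0.1539, 0.0596]
force: [-0.4, -0.6, 2.7]
tool_pos: [0.6085, 0.154, 0.057]
force: [-1.2, -0.1, 2.4]
tool_pos: [0.6085, 0.1541, 0.0549]
force: [-1.6, -0.2, 4.1]
[[0.5783, 0.1219, 0.0876], [0.5767, 0.133, 0.089], [0.5658, 0.2145, 0.0949], [0.595, 0.1213, 0.0782], [0.5847, 0.2026, 0.0845]]
```

```bash
python3 -m crank '[{"linear":[0,0,0.3],"rot":[0,0,0],"hand":0},{"linear":[0,0,0.5],"rot":[0,0,0],"hand":0},{"linear":[0,0,0.8],"rot":[0,0,0],"hand":0},{"linear":[0,0,0.8],"rot":[0,0,0],"hand":0},{"linear":[0,0,0],"rot":[0,0,0],"hand":0}]'
python3 - <<'E'
from h import *
s=snap("wrist","w10");W=pts(s)
print("floor",np.nanmedian(W[195:210,240:300],axis=(0,1)))
K=s["K"];D=s["depth"].astype(float);u,v=np.meshgrid(np.arange(512),np.arange(384))
P=np.stack([(u-K[0,2])/K[0,0]*D,-(v-K[1,2])/K[1,1]*D,-D],-1);T=s["hand_eye"]
Q=(P@T[:3,:3].T+T[:3,3])*1000
for uu in (180,247,252,330):
    print(uu,[Q[r,uu].round().astype(int).tolist() for r in range(213,330,6)])
E
```

```text
clock: 10.6
tool_pos: [0.6072, 0.1535, 0.1999]
orientation: [-20.5, 89.8, -13.9]
force: [0.3, 0.6, -1.0]
opening: 0.0006
floor [0.6223967  0.17348921 0.09105607]
180 [[199, -104, 60], [-100, -22, -39], [-107, -21, -40], [-111, -20, -39], [-115, -19, -39], [-117, -18, -38], [-116, -18, -36], [-116, -19, -35], [-117, -19, -33], [-116, -19, -31], [-115, -19, -29], [-116, -19, -28], [-116, -19, -26], [-115, -20, -23], [-119, -19, -24], [-121, -18, -23], [-127, -16, -26], [-129, -16, -26], [-131, -15, -26], [-132, -15, -25]]
247 [[109, -6, 29], [98, -6, 33], [-31, -3, -10], [-40, -3, -10], [-48, -2, -10], [-56, -2, -10], [-108, -1, -32], [-109, -1, -31], [-111, -1, -30], [-109, -1, -27], [-73, -2, -4], [-73, -2, -1], [-72, -2, 2], [-73, -2, 5], [-119, -1, -24], [-120, -1, -23], [-128, -1, -27], [-130, 0, -27], [-130, 0, -25], [-133, 0, -26]]
252 [[110, 0, 30], [99, 0, 33], [-32, 0, -11], [-40, 0, -10], [-48, 0, -10], [-56, 0, -10], [-108, 1, -33], [-109, 1, -31], [-109, 1, -29], [-110, 1, -28], [-73, 0, -4], [-74, 0, -1], [-73, 0, 2], [-73, 0, 5], [-118, 1, -23], [-121, 1, -23], [-127, 1, -26], [-129, 1, -26], [-132, 1, -27], [-133, 1, -26]]
330 [[99, 82, 26], [-101, 25, -39], [-105, 24, -39], [-111, 22, -39], [-115, 21, -39], [-116, 21, -38], [-115, 22, -36], [-116, 21, -34], [-116, 22, -33], [-117, 21, -31], [-116, 22, -29], [-116, 22, -27], [-116, 22, -25], [-116, 22, -23], [-120, 21, -24], [-122, 21, -24], [-128, 19, -26], [-129, 19, -26], [-131, 18, -26], [-133, 18, -26]]
```

View pics/w10.png

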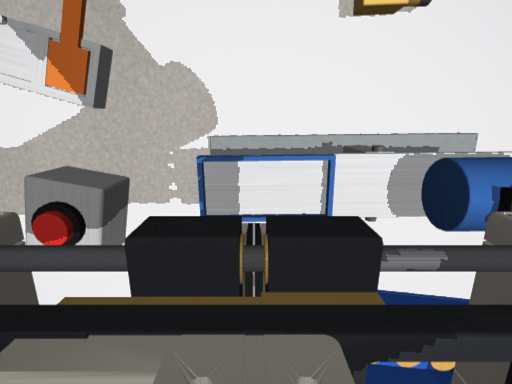

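```bash
python3 - <<'E'
import re
t=open("h.py").read()
t=t.replace('    d=(np.array(p)-o["tool_pos"])/0.06','    E=o["tool_pos"]-0.026*M[:,0]; d=(np.array(p)+0.026*x-o["tool_pos"])/0.06').replace('"pos",o["tool_pos"].round(4)','"E",E.round(4)')
open("h.py","w").write(t)
E
python3 - <<'E'
from h import *
plan([.52,.157,.16],7.4,40)
E
```

```text
t 10.65 E [0.6058 0.1532 0.2235] F [-0.5 -0.3 -0.4] open -0.0001
linear units [-1.15  0.1  -0.96] rot units [ 1.   -7.93  0.17]
```

```bash
python3 -m crank '[{"linear":[-0.2,0.01,-0.1],"rot":[0.12,-0.99,0.02],"hand":0},{"linear":[-0.2,0.01,-0.1],"rot":[0.12,-0.99,0.02],"hand":0},{"linear":[-0.2,0.01,-0.1],"rot":[0.12,-0.99,0.02],"hand":0},{"linear":[-0.2,0.01,-0.1],"rot":[0.12,-0.99,0.02],"hand":0},{"linear":[-0.2,0.01,-0.1],"rot":[0.12,-0.99,0.02],"hand":0},{"linear":[-0.2,0.01,-0.1],"rot":[0.12,-0.99,0.02],"hand":0},{"linear":[-0.1,0.01,-0.1],"rot":[0.12,-0.99,0.02],"hand":0.5},{"linear":[-0.1,0.01,-0.1],"rot":[0.12,-0.99,0.02],"hand":0.5},{"linear":[0,0,0],"rot":[0,0,0],"hand":0.5}]'
python3 - <<'E'
from h import *
plan([.52,.157,.16],7.4,40)
s=snap("wrist","w11")
E
```

```text
clock: 11.78
tool_pos: [0.5464, 0.1624, 0.2044]
orientation: [-0.3, 56.7, 7.6]
force: [-0.6, -0.9, -0.5]
opening: 0.025
t 11.775 E [0.5323 0.1606 0.2262] F [-0.6 -0.9 -0.5] open 0.025
linear units [-0.16 -0.05 -1.07] rot units [ 0.21 -1.33 -0.08]
```

View pics/w11.png

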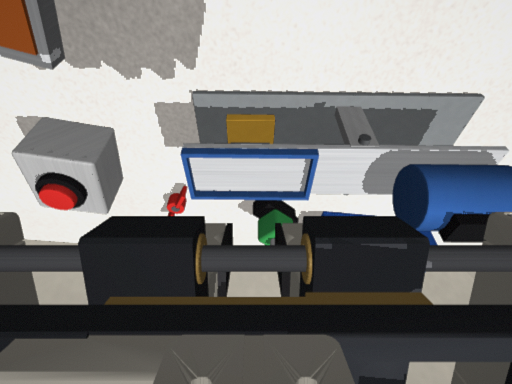

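Run:
```python
from h import *
s=load("w11.npz");W=pts(s)
f=np.array([np.cos(np.radians(7.4)),np.sin(np.radians(7.4))]);F=np.array([.6072,.1672])
for v in range(106,152,4):
    p=W[v,250]; d=p[:2]-F; print(v,"x",round(d@f,4),"y",round(d@[-f[1],f[0]],4),"z",p[2].round(4))
print([ (u,round((W[130,u,:2]-F)@[-f[1],f[0]],4),W[130,u,2].round(4)) for u in range(222,282,4)])
cv2.imwrite("pics/w11c.png",cv2.resize(s["image"][85:205,180:330,::-1],None,fx=5,fy=5,interpolation=2))
```

```text
106 x -0.035 y -0.0003 z 0.0096
110 x -0.0303 y -0.0003 z 0.0109
114 x -0.0242 y -0.0004 z 0.0102
118 x -0.0244 y -0.0003 z 0.0193
122 x -0.022 y -0.0002 z 0.0243
126 x -0.0158 y -0.0003 z 0.0237
130 x -0.0094 y -0.0003 z 0.023
134 x -0.0036 y -0.0003 z 0.0235
138 x 0.0024 y -0.0003 z 0.0238
142 x 0.0086 y -0.0003 z 0.024
146 x -0.0353 y 0.0004 z 0.0878
150 x -0.0358 y 0.0005 z 0.0948
[(222, np.float64(-0.0374), np.float64(0.0091)), (226, np.float64(-0.0321), np.float64(0.0092)), (230, np.float64(-0.0255), np.float64(0.023)), (234, np.float64(-0.0205), np.float64(0.0231)), (238, np.float64(-0.0153), np.float64(0.0246)), (242, np.float64(-0.0104), np.float64(0.0233)), (246, np.float64(-0.0053), np.float64(0.0238)), (250, np.float64(-0.0003), np.float64(0.023)), (254, np.float64(0.0048), np.float64(0.0229)), (258, np.float64(0.0098), np.float64(0.0233)), (262, np.float64(0.0148), np.float64(0.024)), (266, np.float64(0.0199), np.float64(0.0222)), (270, np.float64(0.0249), np.float64(0.0231)), (274, np.float64(0.0311), np.float64(0.0104)), (278, np.float64(0.0363), np.float64(0.0108))]
```

View pics/w11c.png

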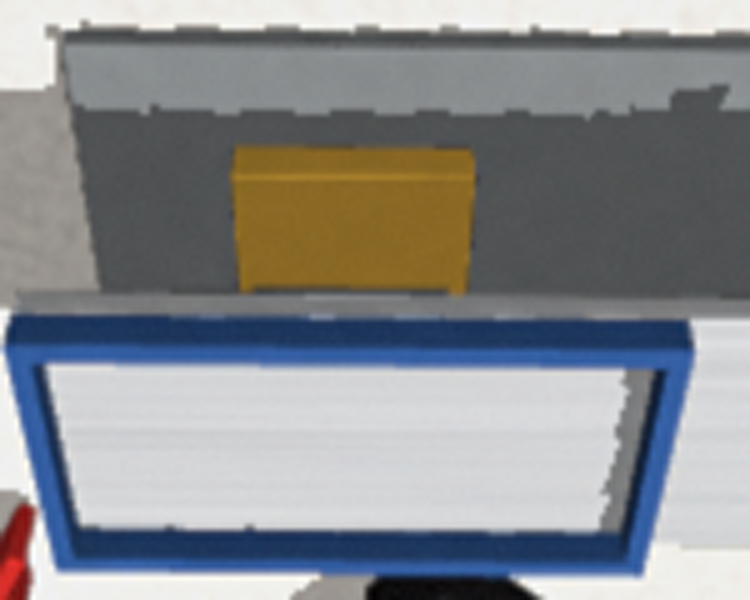

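```bash
cat >> h.py <<'E'
SHIM={'a1':(.5056,-.0761,-7.6),'a2':(.4870,-.2012,-7.9),'b1':(.4426,-.3091,-26.7),'b2':(.4135,-.3654,-26.6)}
FOOT=(.6072,.1672,7.4)
def gp(p,z,th=15,g=-.073,d=.005):
    """tip E for gripping tail of shim with blade centre p=(x,y,yaw deg), mid-thickness z"""
    y=np.radians(p[2]);t=np.radians(th);f=np.array([np.cos(y),np.sin(y),0])
    x=np.sin(t)*f-np.cos(t)*np.array([0,0,1.])
    return np.array([p[0],p[1],z])+f*g+x*d
def go(p,z,th=15,g=-.073,d=.005): plan(gp(p,z,th,g,d),p[2],th)
def footp(dx,dy=0):
    y=np.radians(FOOT[2]);return (FOOT[0]+dx*np.cos(y)-dy*np.sin(y),FOOT[1]+dx*np.sin(y)+dy*np.cos(y),FOOT[2])
E
python3 - <<'E'
from h import *
go(SHIM['a1'],.026+.06)
E
```

```text
t 11.825 E [0.5322 0.1606 0.2255] F [ 0.6 -0.3 -0.6] open 0.0289
linear units [-1.75 -3.83 -2.46] rot units [ 0.03  3.65 -3.06]
```

```bash
python3 -m crank '[{"linear":[-0.35,-0.77,-0.49],"rot":[0,0.73,-0.61],"hand":0.42},{"linear":[-0.35,-0.77,-0.49],"rot":[0,0.73,-0.61],"hand":0.42},{"linear":[-0.35,-0.77,-0.49],"rot":[0,0.73,-0.61],"hand":0.42},{"linear":[-0.35,-0.77,-0.49],"rot":[0,0.73,-0.61],"hand":0.42},{"linear":[-0.35,-0.77,-0.49],"rot":[0,0.73,-0.61],"hand":0.42},{"linear":[0,0,0],"rot":[0,0,0],"hand":0.42}]'
python3 - <<'E'
from h import *
go(SHIM['a1'],.026)
s=snap("wrist","w12")
E
```

```text
clock: 12.58
tool_pos: [0.4335, -0.0747, 0.0513]
orientation: [-0.2, 76.9, -8.6]
force: [0.4, 0.3, 0.6]
opening: 0.0368
t 12.575 E [ 0.4277 -0.0738  0.0766] F [0.4 0.3 0.6] open 0.0368
linear units [ 0.13  0.12 -0.92] rot units [-0.04 -0.37  0.15]
```

View pics/w12.png

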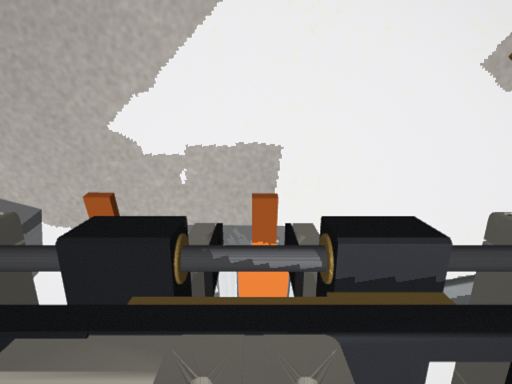

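```bash
python3 -m crank '[{"linear":[0.13,0.12,-0.1],"rot":[-0.04,-0.37,0.15],"hand":0.42},{"linear":[0,0,-0.3],"rot":[0,0,0],"hand":0.42},{"linear":[0,0,-0.3],"rot":[0,0,0],"hand":0.42},{"linear":[0,0,0],"rot":[0,0,0],"hand":0.42}]'
python3 - <<'E'
from h import *
go(SHIM['a1'],.026)
E
```

```text
clock: 13.12
tool_pos: [0.4547, -0.0673, 0.0234]
orientation: [4.5, 76.3, -2.7]
force: [0.5, -1.0, 0.7]
opening: 0.0365
t 13.125 E [ 0.4485 -0.067   0.0487] F [ 0.5 -1.   0.7] open 0.0365
linear units [-0.22 -0.   -0.46] rot units [-0.25 -0.24 -0.11]
```

```bash
python3 -m crank '[{"linear":[-0.22,0,-0.2],"rot":[-0.25,-0.24,-0.11],"hand":0.42},{"linear":[0,0,0],"rot":[0,0,0],"hand":0.42},{"linear":[0,0,0],"rot":[0,0,0],"hand":0.42}]'
python3 - <<'E'
from h import *
go(SHIM['a1'],.026)
E
```

```text
clock: 13.5
tool_pos: [0.4511, -0.0709, 0.0249]
orientation: [4.0, 76.5, -3.4]
force: [0.1, -0.5, -0.2]
opening: 0.037
t 13.5 E [ 0.445  -0.0706  0.0502] F [ 0.1 -0.5 -0.2] open 0.037
linear units [-0.17  0.06 -0.48] rot units [-0.22 -0.27 -0.07]
```

Run:
```python
from h import *
o,M=tool();print(o["joint_pos"].round(1),o["tau"].round(1))
```

```text
[  19.6    4.   -58.2   19.2  -16.1 -135. ] [ -0.  -22.9  17.3   3.4   0.5   0. ]
```

```bash
python3 -m crank '[{"linear":[-0.1,0.02,0.1],"rot":[0,1,0],"hand":0.42},{"linear":[0,0,0],"rot":[0,1,0],"hand":0.42},{"linear":[0,0,0],"rot":[0,0,0],"hand":0.42}]'
python3 - <<'E'
from h import *
go(SHIM['a1'],.026,5,-.075)
o,M=tool();print(o["joint_pos"].round(1))
E
```

```text
clock: 13.88
tool_pos: [0.4434, -0.0691, 0.0316]
orientation: [-4.6, 86.6, -11.9]
force: [0.1, -0.8, 0.1]
opening: 0.0369
t 13.875 E [ 0.4419 -0.0688  0.0576] F [ 0.1 -0.8  0.1] open 0.0369
linear units [-0.16  0.04 -0.61] rot units [ 0.01 -0.34 -0.07]
[  18.1    8.2  -43.7    2.9  -35.2 -117.7]
```

```bash
python3 -m crank '[{"linear":[-0.16,0.04,-0.2],"rot":[0,-0.3,-0.07],"hand":0.42},{"linear":[0,0,-0.2],"rot":[0,0,0],"hand":0.42},{"linear":[0,0,-0.1],"rot":[0,0,0],"hand":0.42},{"linear":[0,0,0],"rot":[0,0,0],"hand":0.42}]'
python3 - <<'E'
from h import *
go(SHIM['a1'],.026,5,-.075)
o,M=tool();print(o["joint_pos"].round(1))
E
```

```text
clock: 14.38
tool_pos: [0.4315, -0.0676, 0.0009]
orientation: [-0.3, 84.9, -8.1]
force: [0.1, 0.3, -0.3]
opening: 0.0368
t 14.375 E [ 0.4292 -0.0672  0.0268] F [ 0.1  0.3 -0.3] open 0.0368
linear units [ 0.04  0.02 -0.1 ] rot units [0.01 0.02 0.03]
[  19.5    9.4  -49.6    5.3  -26.5 -121.9]
```

```bash
python3 -m crank '[{"linear":[0.04,0.02,-0.1],"rot":[0,0,0],"hand":0.42},{"linear":[0,0,0],"rot":[0,0,0],"hand":0.42},{"linear":[0,0,0],"rot":[0,0,0],"hand":0},{"linear":[0,0,0],"rot":[0,0,0],"hand":0},{"linear":[0,0,0],"rot":[0,0,0],"hand":0},{"linear":[0,0,0],"rot":[0,0,0],"hand":0}]'
python3 - <<'E'
from h import *
go(SHIM['a1'],.026,5,-.075)
E
```

```text
clock: 15.12
tool_pos: [0.4349, -0.0661, -0.0046]
orientation: [0.1, 84.8, -7.6]
force: [-0.5, 0.2, 0.4]
opening: 0.0194
t 15.125 E [ 0.4325 -0.0658  0.0213] F [-0.5  0.2  0.4] open 0.0194
linear units [-0.02 -0.01 -0.  ] rot units [0.   0.05 0.03]
```

```bash
python3 -m crank '[{"linear":[0,0,0.2],"rot":[0,0,0],"hand":0},{"linear":[0,0,0.4],"rot":[0,0,0],"hand":0},{"linear":[0,0,0.6],"rot":[0,0,0],"hand":0},{"linear":[0,0,0],"rot":[0,0,0],"hand":0}]'
python3 - <<'E'
from h import *
go(footp(-.085),.05,5,-.075)
s=snap("wrist","w13")
E
```

```text
clock: 15.62
tool_pos: [0.434, -0.0664, 0.069]
orientation: [-0.4, 84.9, -8.1]
force: [0.5, 0.8, -0.7]
opening: 0.0196
t 15.625 E [ 0.4317 -0.0661  0.0949] F [ 0.5  0.8 -0.7] open 0.0196
linear units [ 0.29  3.56 -0.83] rot units [0.01 0.03 3.03]
```

View pics/w13.png

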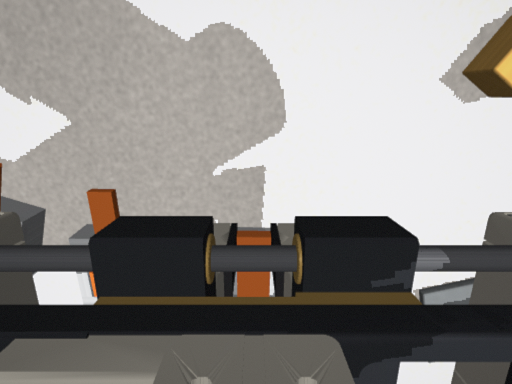

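```bash
python3 -m crank '[{"linear":[0.06,0.7,0],"rot":[0,0,0.6],"hand":0},{"linear":[0.06,0.7,0],"rot":[0,0,0.6],"hand":0},{"linear":[0.06,0.7,0],"rot":[0,0,0.6],"hand":0},{"linear":[0.06,0.7,0],"rot":[0,0,0.6],"hand":0},{"linear":[0.06,0.7,0],"rot":[0,0,0.6],"hand":0},{"linear":[0,0,0],"rot":[0,0,0],"hand":0}]'
python3 - <<'E'
from h import *
go(footp(-.085),.050,5,-.075)
E
```

```text
clock: 16.42
tool_pos: [0.4471, 0.1472, 0.0619]
orientation: [-3.7, 85.4, 3.8]
force: [-1.2, 0.0, -0.4]
opening: 0.0196
t 16.425 E [0.445  0.1471 0.0878] F [-1.2  0.  -0.4] open 0.0196
linear units [ 0.07 -0.   -0.71] rot units [ 0.07 -0.07 -0.02]
```

```bash
python3 -m crank '[{"linear":[0.03,0,-0.3],"rot":[0.07,-0.07,0],"hand":0},{"linear":[0,0,-0.3],"rot":[0,0,0],"hand":0},{"linear":[0,0,-0.3],"rot":[0,0,0],"hand":0},{"linear":[0,0,0],"rot":[0,0,0],"hand":0}]'
python3 - <<'E'
from h import *
go(footp(-.085),.032,5,-.075)
s=snap("wrist","w14")
E
```

```text
clock: 16.92
tool_pos: [0.4457, 0.1438, 0.0029]
orientation: [-2.4, 85.4, 4.9]
force: [-1.0, -0.3, 0.9]
opening: 0.0191
t 16.925 E [0.4436 0.1436 0.0288] F [-1.  -0.3  0.9] open 0.0191
linear units [ 0.09  0.05 -0.03] rot units [ 0.05 -0.07  0.01]
```

View pics/w14.png

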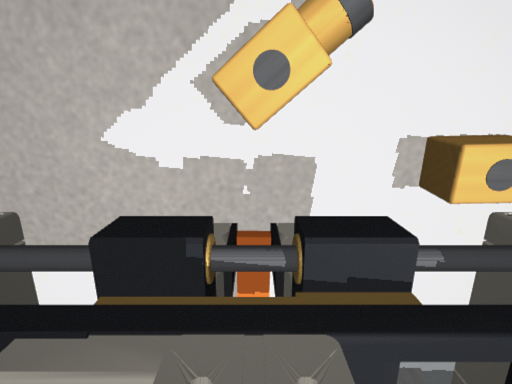

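```bash
python3 -m crank '[{"linear":[0.35,0.07,0],"rot":[0,-0.05,0],"hand":0},{"linear":[0.35,0.07,0],"rot":[0,0,0],"hand":0},{"linear":[0.0,0.0,0],"rot":[0,0,0],"hand":0}]'
python3 - <<'E'
from h import *
go(footp(.002),.032,5,-.075)
E
```

```text
clock: 17.35
tool_pos: [0.4896, 0.1523, 0.0053]
orientation: [-1.8, 85.0, 5.5]
force: [-0.4, 0.0, -0.2]
opening: 0.0195
t 17.35 E [0.4873 0.1521 0.0312] F [-0.4  0.  -0.2] open 0.0195
linear units [ 0.8   0.1  -0.07] rot units [0.03 0.01 0.01]
```

```bash
python3 -m crank '[{"linear":[0.3,0.04,-0.05],"rot":[0.03,0,0],"hand":0},{"linear":[0.3,0.04,-0.03],"rot":[0,0,0],"hand":0},{"linear":[0.2,0.02,0],"rot":[0,0,0],"hand":0},{"linear":[0.0,0.0,0],"rot":[0,0,0],"hand":0}]'
python3 - <<'E'
from h import *
go(footp(.002),.0275,5,-.075)
E
```

```text
clock: 17.85
tool_pos: [0.5371, 0.1571, 0.002]
orientation: [0.3, 85.0, 7.5]
force: [-0.4, -0.7, -0.6]
opening: 0.0195
t 17.85 E [0.5348 0.1568 0.0279] F [-0.4 -0.7 -0.6] open 0.0195
linear units [ 0.01  0.02 -0.09] rot units [-0.01  0.    0.03]
```

```bash
python3 -m crank '[{"linear":[0.01,0.02,-0.06],"rot":[0,0,0],"hand":0},{"linear":[0,0,-0.04],"rot":[0,0,0],"hand":0},{"linear":[0,0,0],"rot":[0,0,0],"hand":0}]'
python3 - <<'E'
from h import *
go(footp(.002),.0275,5,-.075)
E
```

```text
clock: 18.23
tool_pos: [0.5366, 0.1582, -0.0038]
orientation: [0.5, 85.0, 7.7]
force: [2.3, -1.7, 1.8]
opening: 0.0196
t 18.225 E [0.5344 0.1578 0.0221] F [ 2.3 -1.7  1.8] open 0.0196
linear units [ 0.01 -0.    0.01] rot units [-0.01  0.01  0.03]
```

Contact with the block is felt; release, back off, and look.

```bash
python3 -m crank '[{"linear":[0,0,0],"rot":[0,0,0],"hand":0.42},{"linear":[0,0,0],"rot":[0,0,0],"hand":0.42},{"linear":[0,0,0],"rot":[0,0,0],"hand":0.42},{"linear":[-0.4,-0.05,0],"rot":[0,0,0],"hand":0.42},{"linear":[-0.4,-0.05,0.1],"rot":[0,0,0],"hand":0.42},{"linear":[-0.1,0,0.6],"rot":[0,0,0],"hand":0.42},{"linear":[0,0,0.8],"rot":[0,0,0],"hand":0.42},{"linear":[0,0,0.8],"rot":[0,0,0],"hand":0.42},{"linear":[0.3,0,0],"rot":[0,-1,0],"hand":0.42},{"linear":[0.3,0,0],"rot":[0,-1,0],"hand":0.42},{"linear":[0.3,0,0],"rot":[0,-1,0],"hand":0.42},{"linear":[0,0,0],"rot":[0,0,0],"hand":0.42}]'
python3 - <<'E'
from h import *
s=snap("wrist","w15")
E
```

```text
clock: 19.73
tool_pos: [0.5339, 0.1514, 0.1392]
orientation: [-5.2, 69.7, 2.1]
force: [-0.2, -0.7, -0.2]
opening: 0.0369
```

View pics/w15.png

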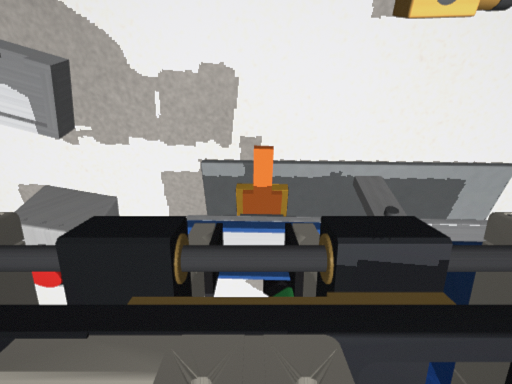

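```bash
cat >> h.py <<'E'
def rigc(P):
    y=np.radians(FOOT[2]);f=np.array([np.cos(y),np.sin(y)]);d=P[...,:2]-np.array(FOOT[:2]);return np.stack([d@f,d@[-f[1],f[0]],P[...,2]],-1)
def shims_under(s):
    W=pts(s);hsv=cv2.cvtColor(s["image"],cv2.COLOR_RGB2HSV);H,S,V=[hsv[...,i].astype(int) for i in range(3)]
    m=(H>3)&(H<16)&(S>150);r=rigc(W);m&=(np.abs(r[...,1])<.06)&(r[...,0]>-.12)&(r[...,0]<.02)
    q=r[m]; b=q[(q[:,0]>-.055)]; t=q[q[:,0]<-.04]
    print("n",m.sum(),"tail end x (min,1%)",q[:,0].min().round(4),np.percentile(q[:,0],1).round(4),"z med blade/tail",np.nanmedian(q[q[:,0]>-.03][:,2]).round(4),np.nanmedian(t[:,2]).round(4))
    for lo,hi in ((-.08,-.065),(-.06,-.045),(-.022,-.01)):
        k=q[(q[:,0]>lo)&(q[:,0]<hi)]
        if len(k): print(lo,hi,"ymin,max",np.percentile(k[:,1],[1,99]).round(4),"z",np.percentile(k[:,2],[5,50,95]).round(4))
E
python3 - <<'E'
from h import *
shims_under(load("w15.npz"))
go(SHIM['a2'],.026+.06,5,-.075)
E
```

```text
n 1734 tail end x (min,1%) -0.0975 -0.079 z med blade/tail 0.0315 0.0315
-0.08 -0.065 ymin,max [-0.0081  0.0102] z [0.0273 0.0314 0.0326]
-0.06 -0.045 ymin,max [-0.0082  0.0106] z [0.0303 0.0315 0.0328]
-0.022 -0.01 ymin,max [-0.0209  0.0219] z [0.0306 0.0316 0.0325]
t 19.775 E [0.5256 0.1516 0.1643] F [-0.6  0.6  0.8] open 0.037
linear units [-1.99 -5.72 -1.41] rot units [ 0.37  3.05 -3.  ]
```

```bash
python3 -m crank '[{"linear":[-0.25,-0.71,0],"rot":[0.05,0.38,-0.38],"hand":0.42},{"linear":[-0.25,-0.71,0],"rot":[0.05,0.38,-0.38],"hand":0.42},{"linear":[-0.25,-0.71,0],"rot":[0.05,0.38,-0.38],"hand":0.42},{"linear":[-0.25,-0.71,-0.1],"rot":[0.05,0.38,-0.38],"hand":0.42},{"linear":[-0.25,-0.71,-0.2],"rot":[0.05,0.38,-0.38],"hand":0.42},{"linear":[-0.25,-0.71,-0.3],"rot":[0.05,0.38,-0.38],"hand":0.42},{"linear":[-0.25,-0.71,-0.3],"rot":[0.05,0.38,-0.38],"hand":0.42},{"linear":[-0.2,-0.6,-0.3],"rot":[0.05,0.38,-0.38],"hand":0.42},{"linear":[0,0,0],"rot":[0,0,0],"hand":0.42}]'
python3 - <<'E'
from h import *
go(SHIM['a2'],.026+.04,5,-.075)
E
```

```text
clock: 20.9
tool_pos: [0.4181, -0.18, 0.071]
orientation: [20.6, 85.5, 12.2]
force: [0.7, -0.0, 0.2]
opening: 0.0367
t 20.9 E [ 0.4161 -0.1805  0.0969] F [ 0.7 -0.   0.2] open 0.0367
linear units [-0.05 -0.19 -0.6 ] rot units [-0.33 -0.11  0.07]
```

```bash
python3 -m crank '[{"linear":[-0.05,-0.19,-0.2],"rot":[-0.33,-0.11,0.07],"hand":0.42},{"linear":[0,0,-0.4],"rot":[0,0,0],"hand":0.42},{"linear":[0,0,0],"rot":[0,0,0],"hand":0.42}]'
python3 - <<'E'
from h import *
go(SHIM['a2'],.026,5,-.075)
s=snap("wrist","w16")
E
```

```text
clock: 21.28
tool_pos: [0.4185, -0.1892, 0.036]
orientation: [3.5, 84.9, -4.4]
force: [0.8, 0.2, 0.2]
opening: 0.0369
t 21.275 E [ 0.4162 -0.189   0.0619] F [0.8 0.2 0.2] open 0.0369
linear units [-0.05 -0.03 -0.68] rot units [-0.06  0.03 -0.  ]
```

View pics/w16.png

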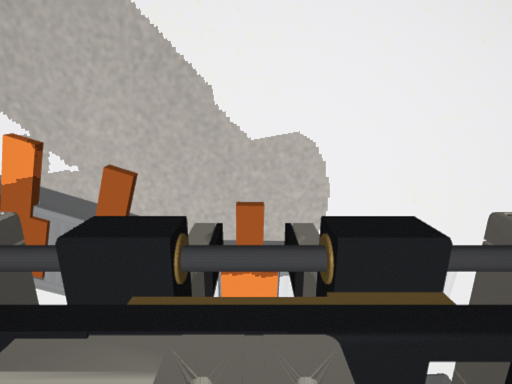

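```bash
python3 -m crank '[{"linear":[-0.05,-0.03,-0.3],"rot":[-0.06,0,0],"hand":0.42},{"linear":[0,0,-0.25],"rot":[0,0,0],"hand":0.42},{"linear":[0,0,-0.1],"rot":[0,0,0],"hand":0.42},{"linear":[0,0,0],"rot":[0,0,0],"hand":0.42}]'
python3 - <<'E'
from h import *
go(SHIM['a2'],.026,5,-.075)
E
```

```text
clock: 21.82
tool_pos: [0.4221, -0.1892, 0.0021]
orientation: [1.6, 84.3, -6.1]
force: [-0.0, 0.3, 0.9]
opening: 0.0367
t 21.825 E [ 0.4196 -0.1889  0.028 ] F [-0.   0.3  0.9] open 0.0367
linear units [-0.11 -0.04 -0.12] rot units [-0.01  0.14 -0.05]
```

```bash
python3 -m crank '[{"linear":[-0.11,-0.04,-0.12],"rot":[0,0.14,-0.05],"hand":0.42},{"linear":[0,0,0],"rot":[0,0,0],"hand":0.42}]'
python3 - <<'E'
from h import *
go(SHIM['a2'],.026,5,-.075)
E
```

```text
clock: 22.08
tool_pos: [0.4161, -0.1915, -0.0044]
orientation: [0.9, 84.9, -7.0]
force: [-0.0, -0.4, 0.3]
opening: 0.037
t 22.075 E [ 0.4138 -0.1912  0.0215] F [-0.  -0.4  0.3] open 0.037
linear units [-0.01  0.   -0.01] rot units [-0.01  0.02  0.  ]
```

```bash
python3 -m crank '[{"linear":[0,0,0],"rot":[0,0,0],"hand":0},{"linear":[0,0,0],"rot":[0,0,0],"hand":0},{"linear":[0,0,0],"rot":[0,0,0],"hand":0},{"linear":[0,0,0],"rot":[0,0,0],"hand":0},{"linear":[0,0,0.2],"rot":[0,0,0],"hand":0},{"linear":[0,0,0.4],"rot":[0,0,0],"hand":0},{"linear":[0,0,0.6],"rot":[0,0,0],"hand":0},{"linear":[0,0,0],"rot":[0,0,0],"hand":0}]'
python3 - <<'E'
from h import *
go(footp(-.085),.095,5,-.075)
E
```

```text
clock: 23.08
tool_pos: [0.416, -0.1917, 0.0722]
orientation: [0.7, 84.9, -7.2]
force: [0.4, -0.1, -0.8]
opening: 0.0195
t 23.075 E [ 0.4137 -0.1914  0.0981] F [ 0.4 -0.1 -0.8] open 0.0195
linear units [ 0.59  5.64 -0.14] rot units [-0.01  0.02  3.06]
```

```bash
python3 -m crank '[{"linear":[0.07,0.7,0],"rot":[0,0,0.38],"hand":0},{"linear":[0.07,0.7,0],"rot":[0,0,0.38],"hand":0},{"linear":[0.07,0.7,0],"rot":[0,0,0.38],"hand":0},{"linear":[0.07,0.7,0],"rot":[0,0,0.38],"hand":0},{"linear":[0.07,0.7,0],"rot":[0,0,0.38],"hand":0},{"linear":[0.07,0.7,0],"rot":[0,0,0.38],"hand":0},{"linear":[0.07,0.7,0],"rot":[0,0,0.38],"hand":0},{"linear":[0.07,0.6,0],"rot":[0,0,0.38],"hand":0},{"linear":[0,0,0],"rot":[0,0,0],"hand":0}]'
python3 - <<'E'
from h import *
go(footp(-.085),.040,5,-.075)
E
```

```text
clock: 24.2
tool_pos: [0.4476, 0.148, 0.0734]
orientation: [1.3, 84.8, 8.9]
force: [-0.4, 0.9, -0.6]
opening: 0.0196
t 24.2 E [0.4453 0.1476 0.0993] F [-0.4  0.9 -0.6] open 0.0196
linear units [ 0.06 -0.02 -1.07] rot units [-0.03  0.03 -0.05]
```

```bash
python3 -m crank '[{"linear":[0.03,-0.02,-0.35],"rot":[0,0.03,-0.05],"hand":0},{"linear":[0,0,-0.35],"rot":[0,0,0],"hand":0},{"linear":[0,0,-0.3],"rot":[0,0,0],"hand":0},{"linear":[0,0,0],"rot":[0,0,0],"hand":0},{"linear":[0,0,0],"rot":[0,0,0],"hand":0}]'
python3 - <<'E'
from h import *
go(footp(0,.001),.040,5,-.075)
E
```

```text
clock: 24.82
tool_pos: [0.4479, 0.1446, 0.0122]
orientation: [1.1, 85.1, 8.4]
force: [1.4, 0.3, -0.6]
opening: 0.0198
t 24.825 E [0.4457 0.1443 0.0381] F [ 1.4  0.3 -0.6] open 0.0198
linear units [ 1.46  0.24 -0.05] rot units [-0.02 -0.02  0.02]
```

```bash
python3 -m crank '[{"linear":[0.3,0.06,-0.03],"rot":[0,-0.02,0],"hand":0},{"linear":[0.35,0.06,0],"rot":[0,0,0],"hand":0},{"linear":[0,0,0],"rot":[0,0,0],"hand":0}]'
python3 - <<'E'
from h import *
go(footp(0,.001),.040,5,-.075)
E
```

```text
clock: 25.2
tool_pos: [0.4912, 0.1534, 0.0127]
orientation: [2.3, 84.7, 9.7]
force: [-0.1, -1.8, 1.0]
opening: 0.0195
t 25.2 E [0.4888 0.153  0.0386] F [-0.1 -1.8  1. ] open 0.0195
linear units [ 0.74  0.09 -0.06] rot units [-0.05  0.05  0.01]
```

```bash
python3 -m crank '[{"linear":[0.25,0.03,-0.05],"rot":[-0.05,0.05,0],"hand":0},{"linear":[0.25,0.03,0],"rot":[0,0,0],"hand":0},{"linear":[0.22,0.03,0],"rot":[0,0,0],"hand":0},{"linear":[0,0,0],"rot":[0,0,0],"hand":0}]'
python3 - <<'E'
from h import *
go(footp(0,.001),.0355,5,-.075)
E
```

```text
clock: 25.7
tool_pos: [0.5369, 0.1588, 0.0106]
orientation: [0.5, 85.0, 7.8]
force: [-0.4, -0.0, -1.2]
opening: 0.0196
t 25.7 E [0.5346 0.1585 0.0365] F [-0.4 -0.  -1.2] open 0.0196
linear units [-0.02  0.   -0.1 ] rot units [-0.01  0.01  0.02]
```

```bash
python3 -m crank '[{"linear":[-0.02,0,-0.06],"rot":[0,0,0],"hand":0},{"linear":[0,0,-0.03],"rot":[0,0,0],"hand":0},{"linear":[0,0,0],"rot":[0,0,0],"hand":0}]'
python3 - <<'E'
from h import *
go(footp(0,.001),.0355,5,-.075)
E
```

```text
clock: 26.08
tool_pos: [0.5347, 0.1585, 0.005]
orientation: [0.5, 85.0, 7.8]
force: [0.6, 0.5, 1.0]
opening: 0.0195
t 26.075 E [0.5324 0.1582 0.0309] F [0.6 0.5 1. ] open 0.0195
linear units [ 0.01  0.01 -0.01] rot units [-0.01  0.01  0.03]
```

```bash
python3 -m crank '[{"linear":[0,0,0],"rot":[0,0,0],"hand":0.42},{"linear":[0,0,0],"rot":[0,0,0],"hand":0.42},{"linear":[0,0,0],"rot":[0,0,0],"hand":0.42},{"linear":[-0.4,-0.05,0],"rot":[0,0,0],"hand":0.42},{"linear":[-0.4,-0.05,0.1],"rot":[0,0,0],"hand":0.42},{"linear":[-0.1,0,0.6],"rot":[0,0,0],"hand":0.42},{"linear":[0,0,0.8],"rot":[0,0,0],"hand":0.42},{"linear":[0,0,0.8],"rot":[0,0,0],"hand":0.42},{"linear":[0.3,0,0],"rot":[0,-1,0],"hand":0.42},{"linear":[0.3,0,0],"rot":[0,-1,0],"hand":0.42},{"linear":[0.3,0,0],"rot":[0,-1,0],"hand":0.42},{"linear":[0,0,0],"rot":[0,0,0],"hand":0.42}]'
python3 - <<'E'
from h import *
s=snap("wrist","w17");shims_under(s)
go(SHIM['b1'],.026+.06,5,-.075)
E
```

```text
clock: 27.58
tool_pos: [0.5325, 0.1521, 0.1486]
orientation: [-5.1, 69.7, 2.3]
force: [-0.4, -1.2, -0.4]
opening: 0.0369
n 1717 tail end x (min,1%) -0.0822 -0.0817 z med blade/tail 0.0394 0.0395
-0.08 -0.065 ymin,max [-0.0084  0.0113] z [0.0326 0.0395 0.0405]
-0.06 -0.045 ymin,max [-0.0083  0.0108] z [0.0385 0.0397 0.0407]
-0.022 -0.01 ymin,max [-0.0216  0.0226] z [0.0384 0.0395 0.0405]
t 27.625 E [0.5241 0.1523 0.1737] F [-0.3  0.1  0.2] open 0.0367
linear units [-2.59 -7.15 -1.57] rot units [ 0.87  3.   -6.75]
```

View pics/w17.png

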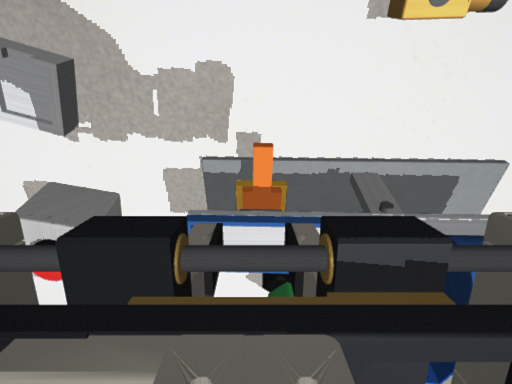

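```bash
python3 -m crank '[{"linear":[-0.23,-0.65,0],"rot":[0.08,0.27,-0.61],"hand":0.42},{"linear":[-0.23,-0.65,0],"rot":[0.08,0.27,-0.61],"hand":0.42},{"linear":[-0.23,-0.65,0],"rot":[0.08,0.27,-0.61],"hand":0.42},{"linear":[-0.23,-0.65,0],"rot":[0.08,0.27,-0.61],"hand":0.42},{"linear":[-0.23,-0.65,0],"rot":[0.08,0.27,-0.61],"hand":0.42},{"linear":[-0.23,-0.65,-0.1],"rot":[0.08,0.27,-0.61],"hand":0.42},{"linear":[-0.23,-0.65,-0.2],"rot":[0.08,0.27,-0.61],"hand":0.42},{"linear":[-0.23,-0.65,-0.3],"rot":[0.08,0.27,-0.61],"hand":0.42},{"linear":[-0.23,-0.65,-0.3],"rot":[0.08,0.27,-0.61],"hand":0.42},{"linear":[-0.23,-0.65,-0.3],"rot":[0.08,0.27,-0.61],"hand":0.42},{"linear":[-0.15,-0.4,0],"rot":[0.08,0.27,-0.61],"hand":0.42},{"linear":[0,0,0],"rot":[0,0,0],"hand":0.42}]'
python3 - <<'E'
from h import *
go(SHIM['b1'],.026+.04,5,-.075)
E
```

```text
clock: 29.12
tool_pos: [0.3879, -0.261, 0.0818]
orientation: [22.9, 85.7, -4.4]
force: [0.0, 0.3, -0.1]
opening: 0.037
t 29.125 E [ 0.3859 -0.2609  0.1077] F [ 0.   0.3 -0.1] open 0.037
linear units [-0.16 -0.26 -0.78] rot units [-0.39 -0.04  0.12]
```

```bash
python3 -m crank '[{"linear":[-0.16,-0.26,-0.2],"rot":[-0.39,-0.04,0.12],"hand":0.42},{"linear":[0,0,-0.4],"rot":[0,0,0],"hand":0.42},{"linear":[0,0,-0.1],"rot":[0,0,0],"hand":0.42},{"linear":[0,0,0],"rot":[0,0,0],"hand":0.42}]'
python3 - <<'E'
from h import *
go(SHIM['b1'],.026,5,-.075)
s=snap("wrist","w18")
E
```

```text
clock: 29.62
tool_pos: [0.3819, -0.2745, 0.0406]
orientation: [3.7, 84.9, -22.8]
force: [-0.1, -0.2, 0.1]
opening: 0.0368
t 29.625 E [ 0.3797 -0.2736  0.0665] F [-0.1 -0.2  0.1] open 0.0368
linear units [-0.06 -0.04 -0.76] rot units [-0.05  0.04 -0.04]
```

View pics/w18.png

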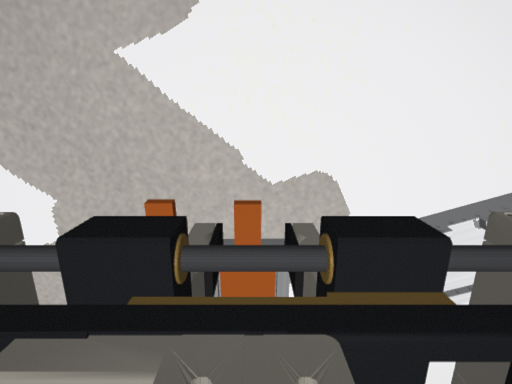

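```bash
python3 -m crank '[{"linear":[-0.06,-0.04,-0.3],"rot":[-0.05,0.04,-0.04],"hand":0.42},{"linear":[0,0,-0.25],"rot":[0,0,0],"hand":0.42},{"linear":[0,0,-0.15],"rot":[0,0,0],"hand":0.42},{"linear":[0,0,0],"rot":[0,0,0],"hand":0.42}]'
python3 - <<'E'
from h import *
go(SHIM['b1'],.026,5,-.075)
E
```

```text
clock: 30.18
tool_pos: [0.3823, -0.2767, 0.0013]
orientation: [1.5, 84.6, -25.1]
force: [-0.3, 0.1, -1.0]
opening: 0.0367
t 30.175 E [ 0.3801 -0.2757  0.0272] F [-0.3  0.1 -1. ] open 0.0367
linear units [-0.07  0.   -0.1 ] rot units [ 0.01  0.08 -0.02]
```

```bash
python3 -m crank '[{"linear":[-0.07,0,-0.1],"rot":[0,0.08,-0.02],"hand":0.42},{"linear":[0,0,0],"rot":[0,0,0],"hand":0.42},{"linear":[0,0,0],"rot":[0,0,0],"hand":0},{"linear":[0,0,0],"rot":[0,0,0],"hand":0},{"linear":[0,0,0],"rot":[0,0,0],"hand":0},{"linear":[0,0,0],"rot":[0,0,0],"hand":0}]'
python3 - <<'E'
from h import *
go(SHIM['b1'],.026,5,-.075)
E
```

```text
clock: 30.92
tool_pos: [0.379, -0.2769, -0.0034]
orientation: [-0.2, 84.9, -26.9]
force: [0.5, -0.1, 0.2]
opening: 0.0195
t 30.925 E [ 0.3769 -0.2759  0.0225] F [ 0.5 -0.1  0.2] open 0.0195
linear units [-0.02  0.01 -0.02] rot units [ 0.02  0.02 -0.  ]
```

```bash
python3 -m crank '[{"linear":[0,0,0.2],"rot":[0,0,0],"hand":0},{"linear":[0,0,0.4],"rot":[0,0,0],"hand":0},{"linear":[0,0,0.6],"rot":[0,0,0],"hand":0},{"linear":[0.09,0.5,0],"rot":[0,0,0.5],"hand":0},{"linear":[0.09,0.7,0],"rot":[0,0,0.6],"hand":0},{"linear":[0.09,0.7,0],"rot":[0,0,0.6],"hand":0},{"linear":[0.09,0.7,0],"rot":[0,0,0.6],"hand":0},{"linear":[0.09,0.7,0],"rot":[0,0,0.6],"hand":0},{"linear":[0.09,0.7,0],"rot":[0,0,0.6],"hand":0},{"linear":[0.09,0.7,0],"rot":[0,0,0.6],"hand":0},{"linear":[0.09,0.7,0],"rot":[0,0,0.6],"hand":0},{"linear":[0.09,0.7,0],"rot":[0,0,0.6],"hand":0},{"linear":[0.09,0.7,0],"rot":[0,0,0.6],"hand":0},{"linear":[0,0,0],"rot":[0,0,0],"hand":0}]'
python3 - <<'E'
from h import *
go(footp(-.085),.08,5,-.075)
s=snap("wrist","w19")
E
```

```text
clock: 32.67
tool_pos: [0.4355, 0.1455, 0.0834]
orientation: [3.8, 84.1, 7.6]
force: [-0.6, -0.5, -0.3]
opening: 0.0194
t 32.675 E [0.4329 0.1451 0.1092] F [-0.6 -0.5 -0.3] open 0.0194
linear units [ 0.26  0.02 -0.57] rot units [-0.09  0.16  0.72]
```

View pics/w19.png

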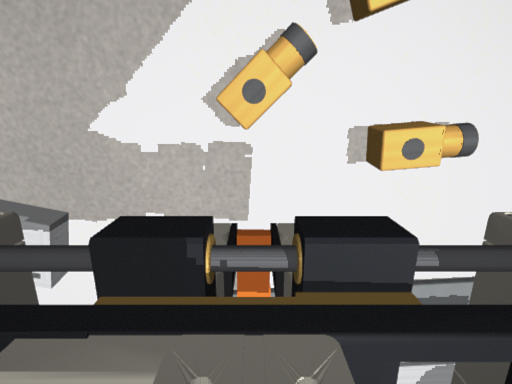

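```bash
python3 -m crank '[{"linear":[0.1,0.02,-0.3],"rot":[-0.09,0.16,0.7],"hand":0},{"linear":[0,0,-0.3],"rot":[0,0,0],"hand":0},{"linear":[0,0,-0.3],"rot":[0,0,0],"hand":0},{"linear":[0,0,-0.1],"rot":[0,0,0],"hand":0},{"linear":[0,0,0],"rot":[0,0,0],"hand":0}]'
python3 - <<'E'
from h import *
go(footp(-.085,.001),.048,5,-.075,.0036)
E
```

```text
clock: 33.35
tool_pos: [0.4403, 0.1418, 0.0241]
orientation: [0.5, 85.0, 7.6]
force: [0.5, 0.2, 0.6]
opening: 0.0191
t 33.35 E [0.4381 0.1415 0.05  ] F [0.5 0.2 0.6] open 0.0191
linear units [ 0.18  0.1  -0.09] rot units [-0.01  0.    0.07]
```

```bash
python3 -m crank '[{"linear":[0.18,0.1,-0.09],"rot":[0,0,0.07],"hand":0},{"linear":[0.35,0.04,0],"rot":[0,0,0],"hand":0},{"linear":[0.3,0.04,0],"rot":[0,0,0],"hand":0},{"linear":[0,0,0],"rot":[0,0,0],"hand":0}]'
python3 - <<'E'
from h import *
go(footp(-.002,.001),.048,5,-.075,.0036)
E
```

```text
clock: 33.85
tool_pos: [0.4951, 0.155, 0.0206]
orientation: [2.1, 84.7, 9.6]
force: [-0.4, -0.2, -0.7]
opening: 0.0194
t 33.85 E [0.4927 0.1546 0.0465] F [-0.4 -0.2 -0.7] open 0.0194
linear units [ 0.64  0.06 -0.04] rot units [-0.04  0.05 -0.02]
```

```bash
python3 -m crank '[{"linear":[0.22,0.02,-0.02],"rot":[-0.04,0.05,0],"hand":0},{"linear":[0.22,0.02,0],"rot":[0,0,0],"hand":0},{"linear":[0.18,0.02,0],"rot":[0,0,0],"hand":0},{"linear":[0,0,0],"rot":[0,0,0],"hand":0}]'
python3 - <<'E'
from h import *
go(footp(-.002,.001),.0435,5,-.075,.0036)
E
```

```text
clock: 34.35
tool_pos: [0.5349, 0.1591, 0.0196]
orientation: [0.3, 85.0, 7.8]
force: [-0.2, 0.3, -0.9]
opening: 0.0196
t 34.35 E [0.5327 0.1588 0.0455] F [-0.2  0.3 -0.9] open 0.0196
linear units [-0.03 -0.01 -0.09] rot units [-0.01 -0.   -0.02]
```

```bash
python3 -m crank '[{"linear":[-0.02,-0.01,-0.06],"rot":[0,0,0],"hand":0},{"linear":[0,0,-0.03],"rot":[0,0,0],"hand":0},{"linear":[0,0,0],"rot":[0,0,0],"hand":0}]'
python3 - <<'E'
from h import *
go(footp(-.002,.001),.0435,5,-.075,.0036)
E
```

```text
clock: 34.72
tool_pos: [0.5328, 0.158, 0.0137]
orientation: [0.2, 85.0, 7.7]
force: [0.5, -0.6, 0.2]
opening: 0.0192
t 34.725 E [0.5306 0.1577 0.0396] F [ 0.5 -0.6  0.2] open 0.0192
linear units [0.01 0.01 0.01] rot units [-0.   -0.01 -0.02]
```

```bash
python3 -m crank '[{"linear":[0,0,0],"rot":[0,0,0],"hand":0.42},{"linear":[0,0,0],"rot":[0,0,0],"hand":0.42},{"linear":[0,0,0],"rot":[0,0,0],"hand":0.42},{"linear":[-0.4,-0.05,0],"rot":[0,0,0],"hand":0.42},{"linear":[-0.4,-0.05,0.1],"rot":[0,0,0],"hand":0.42},{"linear":[-0.1,0,0.6],"rot":[0,0,0],"hand":0.42},{"linear":[0,0,0.8],"rot":[0,0,0],"hand":0.42},{"linear":[0,0,0.8],"rot":[0,0,0],"hand":0.42},{"linear":[0.3,0,0],"rot":[0,-1,0],"hand":0.42},{"linear":[0.3,0,0],"rot":[0,-1,0],"hand":0.42},{"linear":[0.3,0,0],"rot":[0,-1,0],"hand":0.42},{"linear":[0,0,0],"rot":[0,0,0],"hand":0.42}]'
python3 - <<'E'
from h import *
s=snap("wrist","w20");shims_under(s)
go(SHIM['b2'],.026+.06,5,-.075)
E
```

```text
clock: 36.22
tool_pos: [0.5312, 0.1519, 0.1578]
orientation: [-5.3, 69.6, 2.3]
force: [-0.1, -0.6, -0.9]
opening: 0.0367
n 1632 tail end x (min,1%) -0.0839 -0.0832 z med blade/tail 0.0474 0.0475
-0.08 -0.065 ymin,max [-0.0084  0.0112] z [0.0463 0.0476 0.0487]
-0.06 -0.045 ymin,max [-0.0085  0.0108] z [0.0465 0.0475 0.0484]
-0.022 -0.01 ymin,max [-0.02    0.0222] z [0.0466 0.0476 0.0485]
t 36.275 E [0.5227 0.1521 0.1829] F [-0.4 -0.4  0.7] open 0.037
linear units [-3.05 -8.09 -1.72] rot units [ 0.88  3.   -6.78]
```

View pics/w20.png

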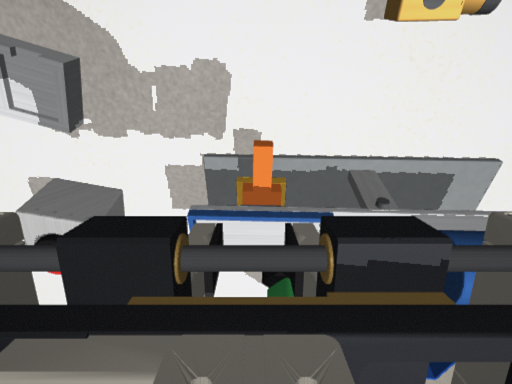

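```bash
python3 -m crank '[{"linear":[-0.25,-0.67,0],"rot":[0.08,0.26,-0.57],"hand":0.42},{"linear":[-0.25,-0.67,0],"rot":[0.08,0.26,-0.57],"hand":0.42},{"linear":[-0.25,-0.67,0],"rot":[0.08,0.26,-0.57],"hand":0.42},{"linear":[-0.25,-0.67,0],"rot":[0.08,0.26,-0.57],"hand":0.42},{"linear":[-0.25,-0.67,0],"rot":[0.08,0.26,-0.57],"hand":0.42},{"linear":[-0.25,-0.67,0],"rot":[0.08,0.26,-0.57],"hand":0.42},{"linear":[-0.25,-0.67,-0.2],"rot":[0.08,0.26,-0.57],"hand":0.42},{"linear":[-0.25,-0.67,-0.3],"rot":[0.08,0.26,-0.57],"hand":0.42},{"linear":[-0.25,-0.67,-0.3],"rot":[0.08,0.26,-0.57],"hand":0.42},{"linear":[-0.25,-0.67,-0.3],"rot":[0.08,0.26,-0.57],"hand":0.42},{"linear":[-0.25,-0.67,-0.3],"rot":[0.08,0.26,-0.57],"hand":0.42},{"linear":[-0.2,-0.5,0],"rot":[0.08,0.26,-0.57],"hand":0.42},{"linear":[0,0,0],"rot":[0,0,0],"hand":0.42}]'
python3 - <<'E'
from h import *
go(SHIM['b2'],.026+.04,5,-.075)
E
```

```text
clock: 37.9
tool_pos: [0.3572, -0.3215, 0.0798]
orientation: [31.3, 86.1, 3.6]
force: [-0.3, 0.4, -1.4]
opening: 0.037
t 37.9 E [ 0.3554 -0.3216  0.1057] F [-0.3  0.4 -1.4] open 0.037
linear units [-0.14 -0.19 -0.74] rot units [-0.51 -0.12  0.21]
```

```bash
python3 -m crank '[{"linear":[-0.14,-0.19,-0.2],"rot":[-0.51,-0.12,0.21],"hand":0.42},{"linear":[0,0,-0.4],"rot":[0,0,0],"hand":0.42},{"linear":[0,0,-0.1],"rot":[0,0,0],"hand":0.42},{"linear":[0,0,0],"rot":[0,0,0],"hand":0.42}]'
python3 - <<'E'
from h import *
go(SHIM['b2'],.026,5,-.075)
s=snap("wrist","w21")
E
```

```text
clock: 38.4
tool_pos: [0.3524, -0.3313, 0.0384]
orientation: [3.4, 84.9, -23.0]
force: [-0.5, -0.8, 1.1]
opening: 0.0368
t 38.4 E [ 0.3503 -0.3304  0.0643] F [-0.5 -0.8  1.1] open 0.0368
linear units [-0.06 -0.03 -0.72] rot units [-0.04  0.05 -0.03]
```

View pics/w21.png

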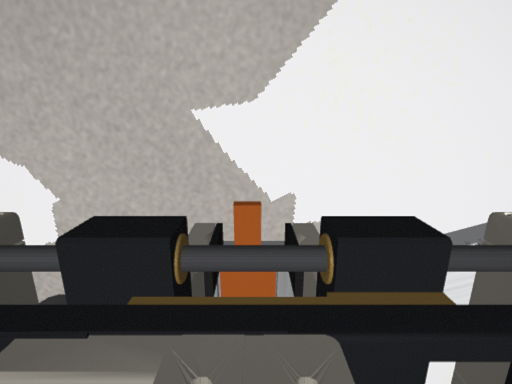

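```bash
python3 -m crank '[{"linear":[-0.08,-0.03,-0.3],"rot":[-0.04,0.05,-0.03],"hand":0.42},{"linear":[0,0,-0.25],"rot":[0,0,0],"hand":0.42},{"linear":[0,0,-0.1],"rot":[0,0,0],"hand":0.42},{"linear":[0,0,0],"rot":[0,0,0],"hand":0.42}]'
python3 - <<'E'
from h import *
go(SHIM['b2'],.026,5,-.075)
E
```

```text
clock: 38.95
tool_pos: [0.3516, -0.3336, 0.0025]
orientation: [0.8, 84.6, -25.6]
force: [-0.2, -0.6, -0.0]
opening: 0.0364
t 38.95 E [ 0.3494 -0.3326  0.0284] F [-0.2 -0.6 -0. ] open 0.0364
linear units [-0.05  0.01 -0.12] rot units [ 0.02  0.07 -0.02]
```

```bash
python3 -m crank '[{"linear":[-0.06,0.01,-0.12],"rot":[0,0.07,-0.02],"hand":0.42},{"linear":[0,0,0],"rot":[0,0,0],"hand":0.42},{"linear":[0,0,0],"rot":[0,0,0],"hand":0},{"linear":[0,0,0],"rot":[0,0,0],"hand":0},{"linear":[0,0,0],"rot":[0,0,0],"hand":0},{"linear":[0,0,0],"rot":[0,0,0],"hand":0}]'
python3 - <<'E'
from h import *
go(SHIM['b2'],.026,5,-.075)
E
```

```text
clock: 39.7
tool_pos: [0.3489, -0.3334, -0.0036]
orientation: [-0.8, 84.8, -27.4]
force: [-0.2, 0.1, -0.4]
opening: 0.0191
t 39.7 E [ 0.3468 -0.3323  0.0223] F [-0.2  0.1 -0.4] open 0.0191
linear units [-0.    0.01 -0.02] rot units [ 0.03  0.03 -0.01]
```

```bash
python3 -m crank '[{"linear":[0,0,0.2],"rot":[0,0,0],"hand":0},{"linear":[0,0,0.4],"rot":[0,0,0],"hand":0},{"linear":[0,0,0.6],"rot":[0,0,0],"hand":0},{"linear":[0.14,0.5,0],"rot":[0,0,0.6],"hand":0},{"linear":[0.14,0.67,0],"rot":[0,0,0.6],"hand":0},{"linear":[0.14,0.67,0],"rot":[0,0,0.6],"hand":0},{"linear":[0.14,0.67,0],"rot":[0,0,0.6],"hand":0},{"linear":[0.14,0.67,0],"rot":[0,0,0.6],"hand":0},{"linear":[0.14,0.67,0],"rot":[0,0,0.6],"hand":0},{"linear":[0.14,0.67,0],"rot":[0,0,0.6],"hand":0},{"linear":[0.14,0.67,0],"rot":[0,0,0.6],"hand":0},{"linear":[0.14,0.67,0],"rot":[0,0,0.6],"hand":0},{"linear":[0.14,0.67,0],"rot":[0,0,0.6],"hand":0},{"linear":[0.14,0.67,0],"rot":[0,0,0.6],"hand":0},{"linear":[0.14,0.67,0],"rot":[0,0,0.6],"hand":0},{"linear":[0,0,0],"rot":[0,0,0],"hand":0}]'
python3 - <<'E'
from h import *
go(footp(-.085,.001),.0535,5,-.075,.0036)
E
```

```text
clock: 41.7
tool_pos: [0.454, 0.1552, 0.0851]
orientation: [2.2, 83.9, 12.9]
force: [0.1, -0.4, 0.2]
opening: 0.0196
t 41.7 E [0.4513 0.1546 0.111 ] F [ 0.1 -0.4  0.2] open 0.0196
linear units [-0.05 -0.12 -1.02] rot units [-0.08  0.21 -0.65]
```

```bash
python3 -m crank '[{"linear":[-0.05,-0.12,-0.2],"rot":[-0.08,0.21,-0.65],"hand":0},{"linear":[0,0,-0.3],"rot":[0,0,0],"hand":0},{"linear":[0,0,-0.3],"rot":[0,0,0],"hand":0},{"linear":[0,0,-0.1],"rot":[0,0,0],"hand":0},{"linear":[0,0,0],"rot":[0,0,0],"hand":0}]'
python3 - <<'E'
from h import *
go(footp(-.085,.001),.0535,5.1,-.075,.0036)
E
```

```text
clock: 42.32
tool_pos: [0.4505, 0.1464, 0.033]
orientation: [0.9, 84.9, 8.0]
force: [-0.3, -0.4, 0.2]
opening: 0.0194
t 42.325 E [0.4482 0.1461 0.0589] F [-0.3 -0.4  0.2] open 0.0194
linear units [ 0.01  0.02 -0.15] rot units [-0.01 -0.01  0.05]
```

```bash
python3 -m crank '[{"linear":[0.01,0.02,-0.15],"rot":[0,0,0.05],"hand":0},{"linear":[0.25,0.03,0],"rot":[0,0,0],"hand":0},{"linear":[0,0,0],"rot":[0,0,0],"hand":0},{"linear":[0,0,0],"rot":[0,0,0],"hand":0}]'
python3 - <<'E'
from h import *
go(footp(-.055,.001),.0528,5.1,-.075,.0036)
E
```

```text
clock: 42.82
tool_pos: [0.4685, 0.1504, 0.025]
orientation: [1.8, 84.8, 9.2]
force: [-0.2, 0.6, -0.1]
opening: 0.0191
t 42.825 E [0.4662 0.15   0.0509] F [-0.2  0.6 -0.1] open 0.0191
linear units [ 0.2   0.02 -0.03] rot units [-0.03  0.02 -0.01]
```

```bash
python3 -m crank '[{"linear":[0.18,0.02,-0.03],"rot":[-0.03,0.02,0],"hand":0},{"linear":[0,0,0],"rot":[0,0,0],"hand":0},{"linear":[0,0,0],"rot":[0,0,0],"hand":0}]'
python3 - <<'E'
from h import *
go(footp(-.004,.001),.0528,5.1,-.075,.0036)
E
```

```text
clock: 43.2
tool_pos: [0.4802, 0.1517, 0.0232]
orientation: [0.2, 84.9, 7.6]
force: [0.5, 0.6, -0.0]
opening: 0.0191
t 43.2 E [0.478  0.1514 0.0491] F [ 0.5  0.6 -0. ] open 0.0191
linear units [0.85 0.11 0.  ] rot units [-0.   -0.   -0.01]
```

Height and attitude are right; slide in gradually, watching force.

```bash
python3 -m crank '[{"linear":[0.2,0.026,0],"rot":[0,0,0],"hand":0},{"linear":[0.1,0.013,0],"rot":[0,0,0],"hand":0},{"linear":[0.1,0.013,0],"rot":[0,0,0],"hand":0}]'
python3 - <<'E'
from h import *
go(footp(-.004,.001),.0528,5.1,-.075,.0036)
E
```

```text
clock: 43.58
tool_pos: [0.5057, 0.1552, 0.0234]
orientation: [0.3, 84.9, 7.8]
force: [1.0, 0.1, 0.2]
opening: 0.0195
t 43.575 E [0.5034 0.1549 0.0493] F [1.  0.1 0.2] open 0.0195
linear units [ 0.43  0.05 -0.  ] rot units [-0.   -0.   -0.02]
```

```bash
python3 -m crank '[{"linear":[0.1,0.013,0],"rot":[0,0,0],"hand":0},{"linear":[0.1,0.013,0],"rot":[0,0,0],"hand":0},{"linear":[0.1,0.013,0],"rot":[0,0,0],"hand":0}]'
python3 - <<'E'
from h import *
go(footp(-.004,.001),.0528,5.1,-.075,.0036)
E
```

```text
clock: 43.95
tool_pos: [0.525, 0.1576, 0.0232]
orientation: [0.2, 84.9, 7.7]
force: [-1.1, 0.4, 0.3]
opening: 0.019
t 43.95 E [0.5227 0.1573 0.0491] F [-1.1  0.4  0.3] open 0.019
linear units [0.11 0.01 0.  ] rot units [-0.   -0.   -0.01]
```

```bash
python3 -m crank '[{"linear":[0.1,0.013,0],"rot":[0,0,0],"hand":0},{"linear":[0,0,-0.02],"rot":[0,0,0],"hand":0},{"linear":[0,0,0],"rot":[0,0,0],"hand":0}]'
python3 - <<'E'
from h import *
go(footp(-.004,.001),.0515,5.1,-.075,.0036)
E
```

```text
clock: 44.32
tool_pos: [0.5318, 0.1584, 0.0218]
orientation: [0.2, 84.9, 7.6]
force: [-0.1, 0.1, 0.6]
opening: 0.0196
t 44.325 E [0.5295 0.1581 0.0477] F [-0.1  0.1  0.6] open 0.0196
linear units [-0.01 -0.    0.  ] rot units [-0.   -0.   -0.01]
```

```bash
python3 -m crank '[{"linear":[0,0,0],"rot":[0,0,0],"hand":0.42},{"linear":[0,0,0],"rot":[0,0,0],"hand":0.42},{"linear":[0,0,0],"rot":[0,0,0],"hand":0.42},{"linear":[-0.4,-0.05,0],"rot":[0,0,0],"hand":0.42},{"linear":[-0.4,-0.05,0.1],"rot":[0,0,0],"hand":0.42},{"linear":[-0.1,0,0.6],"rot":[0,0,0],"hand":0.42},{"linear":[0,0,0.8],"rot":[0,0,0],"hand":0.42},{"linear":[0,0,0.8],"rot":[0,0,0],"hand":0.42},{"linear":[0.3,0,0],"rot":[0,-1,0],"hand":0.42},{"linear":[0.3,0,0],"rot":[0,-1,0],"hand":0.42},{"linear":[0.3,0,0],"rot":[0,-1,0],"hand":0.42},{"linear":[0,0,0],"rot":[0,0,0],"hand":0.42}]'
python3 - <<'E'
from h import *
s=snap("wrist","w22");shims_under(s)
snap("top","t22")
E
```

```text
clock: 45.82
tool_pos: [0.5298, 0.1521, 0.166]
orientation: [-5.2, 69.5, 2.4]
force: [-0.5, -0.3, 0.2]
opening: 0.0371
n 1586 tail end x (min,1%) -0.0841 -0.0836 z med blade/tail 0.0551 0.0554
-0.08 -0.065 ymin,max [-0.0082  0.0117] z [0.0503 0.0555 0.0567]
-0.06 -0.045 ymin,max [-0.008   0.0114] z [0.0547 0.0555 0.0565]
-0.022 -0.01 ymin,max [-0.0196  0.0226] z [0.0545 0.0555 0.0565]
```

View pics/w22.png

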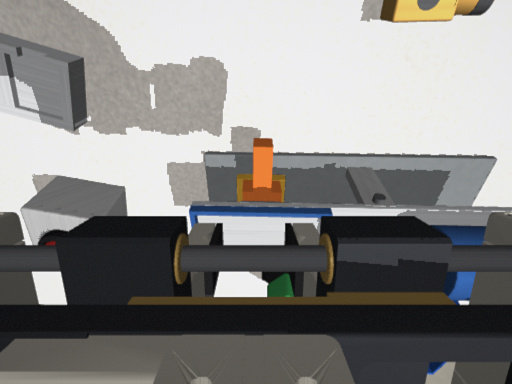

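View pics/t22.png

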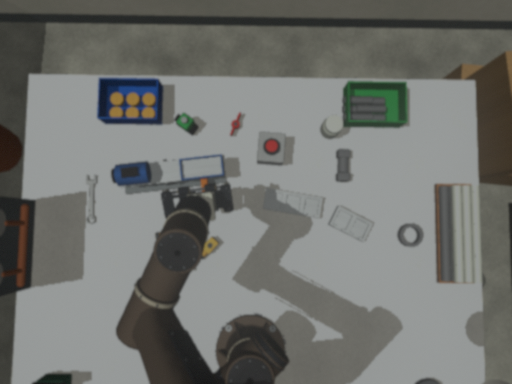

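Run:
```python
from h import *
plan([.383,.37,.25],97,0)
o,M=tool();print(o["joint_pos"].round(0))
```

```text
t 45.925 E [0.5218 0.1528 0.1915] F [0.7 0.1 0.1] open 0.0368
linear units [-2.47  3.61  0.95] rot units [-3.34  3.08 17.69]
[  45.   -2.  -44.   25.  -35. -147.]
```

```bash
python3 -m crank '[{"linear":[-0.3,0,0.15],"rot":[-0.185,0.17,0.98],"hand":0.6},{"linear":[-0.3,0,0.15],"rot":[-0.185,0.17,0.98],"hand":0.6},{"linear":[-0.3,0.1,0.15],"rot":[-0.185,0.17,0.98],"hand":0.6},{"linear":[-0.2,0.2,0.15],"rot":[-0.185,0.17,0.98],"hand":0.6},{"linear":[-0.2,0.2,0.1],"rot":[-0.185,0.17,0.98],"hand":0.6},{"linear":[-0.2,0.25,0.1],"rot":[-0.185,0.17,0.98],"hand":0.6},{"linear":[-0.1,0.25,0.05],"rot":[-0.185,0.17,0.98],"hand":0.6},{"linear":[-0.1,0.25,0],"rot":[-0.185,0.17,0.98],"hand":0.6},{"linear":[-0.1,0.25,0],"rot":[-0.185,0.17,0.98],"hand":0.6},{"linear":[-0.1,0.25,0],"rot":[-0.185,0.17,0.98],"hand":0.6},{"linear":[-0.1,0.25,0],"rot":[-0.185,0.17,0.98],"hand":0.6},{"linear":[-0.1,0.25,0],"rot":[-0.185,0.17,0.98],"hand":0.6},{"linear":[-0.1,0.25,0],"rot":[-0.185,0.17,0.98],"hand":0.6},{"linear":[-0.1,0.25,0],"rot":[-0.185,0.17,0.98],"hand":0.6},{"linear":[0,0.25,0],"rot":[-0.185,0.17,0.98],"hand":0.6},{"linear":[0,0.25,0],"rot":[-0.185,0.17,0.98],"hand":0.6},{"linear":[0,0.25,0],"rot":[-0.185,0.17,0.98],"hand":0.6},{"linear":[0,0.25,0],"rot":[-0.185,0.17,0.98],"hand":0.6},{"linear":[0,0,0],"rot":[0,0,0],"hand":0.6}]'
python3 - <<'E'
from h import *
plan([.383,.37,.25],97,0)
s=snap("wrist","w23")
E
```

```text
clock: 48.3
tool_pos: [0.3797, 0.4047, 0.2282]
orientation: [93.8, 86.9, -165.9]
force: [-0.1, -0.6, -0.7]
opening: 0.0526
t 48.3 E [0.3811 0.405  0.2541] F [-0.1 -0.6 -0.7] open 0.0526
linear units [ 0.05 -0.58 -0.07] rot units [ 0.14 -0.61 -0.67]
```

View pics/w23.png

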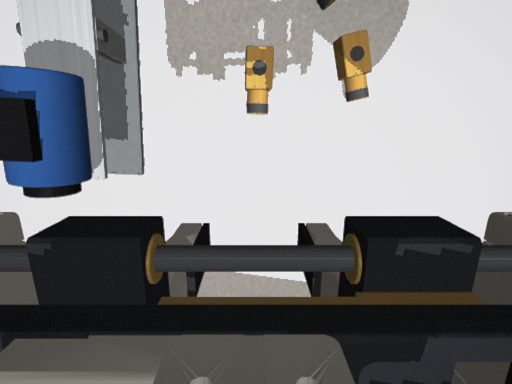

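Run:
```python
from h import *
s=load("w23.npz");W=pts(s)
roi=np.zeros(W.shape[:2],bool);roi[30:125,230:290]=1
z=W[...,2];m=roi&(z>.012)
p=W[m];r=cv2.minAreaRect((p[:,:2]*1000).astype(np.float32));print("all",r)
t=roi&(z>.0315)&(z<.037);n,l,st,c=cv2.connectedComponentsWithStats(t.astype(np.uint8));i=1+st[1:,4].argmax()
q=W[l==i];r2=cv2.minAreaRect((q[:,:2]*1000).astype(np.float32));print("top",len(q),r2,q[:,2].mean())
d=q[:,:2]-q[:,:2].mean(0);print("mean",q[:,:2].mean(0))
# axis profile
a=np.linalg.eigh(np.cov((p[:,:2]-p[:,:2].mean(0)).T))[1][:,1];a*=np.sign(a[1]);print("axis",a,np.degrees(np.arctan2(a[1],a[0])))
u=(p[:,:2]-q[:,:2].mean(0))@a
for lo in np.arange(-.06,.07,.01):
    k=(u>=lo)&(u<lo+.01)
    if k.sum()>3: print(lo.round(3),k.sum(),"zmax",np.percentile(p[k,2],95).round(4),"w",np.ptp(((p[k,:2]-q[:,:2].mean(0))@[-a[1],a[0]])).round(4))
cv2.imwrite("pics/w23c.png",cv2.resize(s["image"][20:130,220:380,::-1],None,fx=5,fy=5,interpolation=2))
```

```text
all ((382.7290954589844, 287.7173767089844), (34.07951354980469, 80.05403137207031), 8.644853591918945)
top 1154 ((384.4654235839844, 273.4841613769531), (33.678741455078125, 51.145225524902344), 9.750591278076172) 0.03403887710753171
mean [0.38500952 0.27280758]
axis [-0.13631942  0.99066494] 97.83492256480962
-0.03 110 zmax 0.0352 w 0.0332
-0.02 247 zmax 0.0355 w 0.0339
-0.01 230 zmax 0.0355 w 0.0328
0.0 242 zmax 0.0357 w 0.0337
0.01 230 zmax 0.0352 w 0.0341
0.02 222 zmax 0.035 w 0.0334
0.03 170 zmax 0.0313 w 0.0265
0.04 167 zmax 0.032 w 0.0268
0.05 87 zmax 0.0315 w 0.0267
```

View pics/w23c.png

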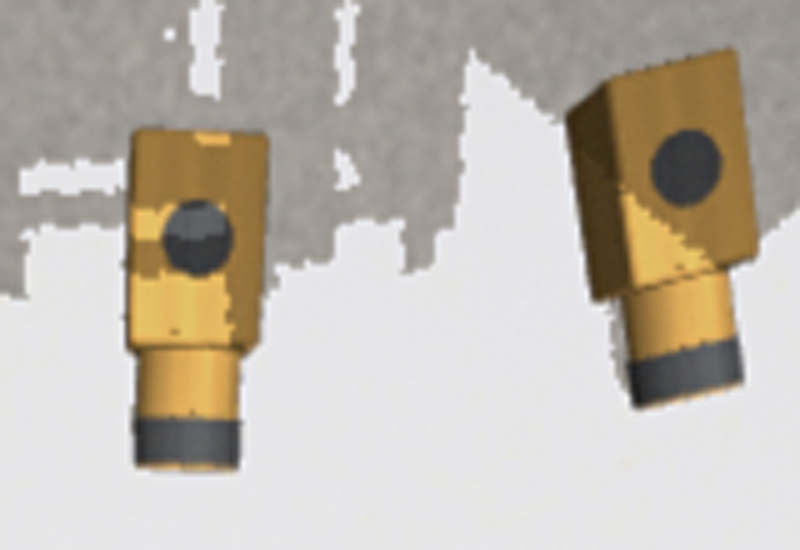

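Run:
```python
from h import *
s=snap("scene","s24");im=s["image"][:,:,::-1]
cv2.imwrite("pics/s24c.png",cv2.resize(im[130:220,260:380],None,fx=6,fy=6,interpolation=2))
s=load("w19.npz");im=s["image"][:,:,::-1]
cv2.imwrite("pics/w19c.png",cv2.resize(im[0:200,200:500],None,fx=2.5,fy=2.5,interpolation=2))
```

```text
(no output)
```

View pics/s24c.png

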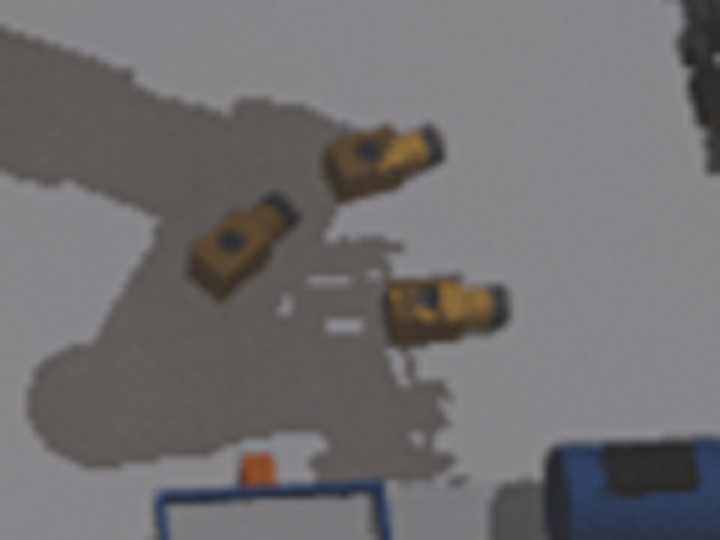

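View pics/w19c.png

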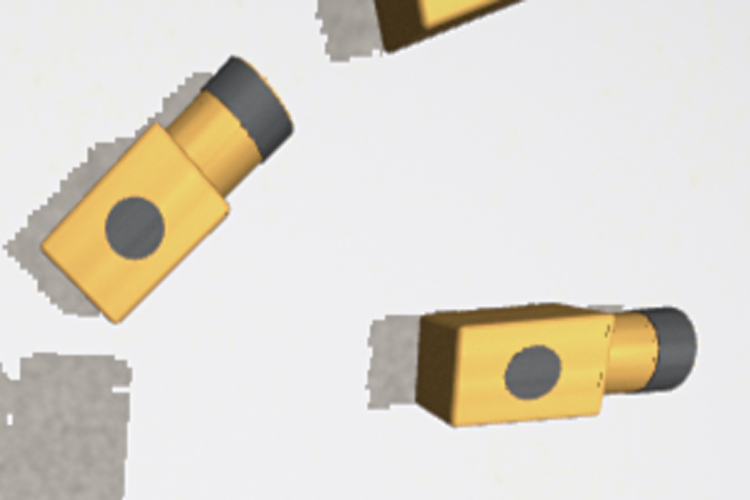

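View pics/s24.png

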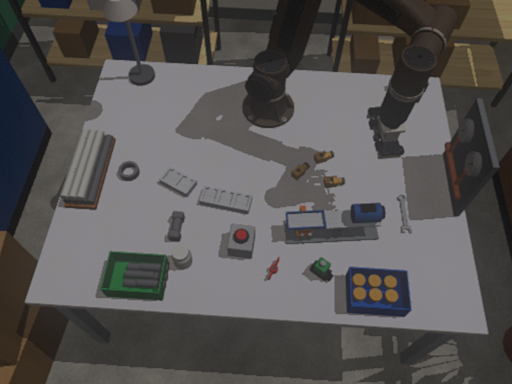

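Run:
```python
from h import *
plan([.3835,.281,.09],98.5,0)
```

```text
t 48.4 E [0.3812 0.4037 0.2544] F [ 0.2 -0.3  0.7] open 0.0522
linear units [ 0.06 -2.04 -2.74] rot units [ 0.14 -0.6  -0.34]
```

```bash
python3 -m crank '[{"linear":[0,-0.5,-0.4],"rot":[0.04,-0.15,-0.09],"hand":0.65},{"linear":[0,-0.5,-0.55],"rot":[0.04,-0.15,-0.09],"hand":0.65},{"linear":[0,-0.5,-0.55],"rot":[0.04,-0.15,-0.09],"hand":0.65},{"linear":[0,-0.4,-0.55],"rot":[0.04,-0.15,-0.09],"hand":0.65},{"linear":[0,0,-0.55],"rot":[0,0,0],"hand":0.65},{"linear":[0,0,0],"rot":[0,0,0],"hand":0.65},{"linear":[0,0,0],"rot":[0,0,0],"hand":0.65}]'
python3 - <<'E'
from h import *
plan([.3835,.281,.014],98.5,0)
s=snap("wrist","w25")
E
```

```text
clock: 49.28
tool_pos: [0.3783, 0.285, 0.073]
orientation: [-16.0, 89.3, 82.0]
force: [-0.5, -0.8, 0.7]
opening: 0.0573
t 49.275 E [0.3783 0.2847 0.099 ] F [-0.5 -0.8  0.7] open 0.0573
linear units [ 0.09 -0.07 -1.42] rot units [-0.14  0.02  0.11]
```

View pics/w25.png

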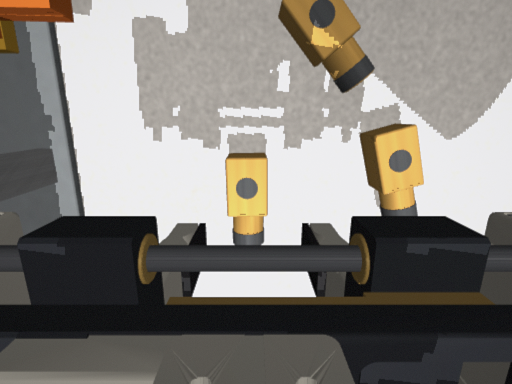

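Run:
```python
from h import *
s=load("w25.npz");W=pts(s)
print(W[188,247], W[160,247],W[210,247])
t=np.zeros(W.shape[:2],bool);t[145:225,215:280]=1;t&=(W[...,2]>.0315)&(W[...,2]<.037)
q=W[t];print(cv2.minAreaRect((q[:,:2]*1000).astype(np.float32)))
```

```text
[0.38483269 0.27266641 0.03356155] [0.38784587 0.24973331 0.03478118] [0.38235464 0.29122195 0.03418412]
((384.8232727050781, 276.03094482421875), (33.79583740234375, 57.296295166015625), 8.599623680114746)
```

```bash
python3 -m crank '[{"linear":[0.09,-0.07,-0.3],"rot":[-0.14,0.02,0.11],"hand":0.65},{"linear":[0,0,-0.4],"rot":[0,0,0],"hand":0.65},{"linear":[0,0,-0.3],"rot":[0,0,0],"hand":0.65},{"linear":[0,0,-0.2],"rot":[0,0,0],"hand":0.65},{"linear":[0,0,0],"rot":[0,0,0],"hand":0.65}]'
python3 - <<'E'
from h import *
plan([.3838,.281,.014],98.5,0)
E
```

```text
clock: 49.95
tool_pos: [0.3861, 0.2835, 0.0003]
orientation: [-47.3, 89.7, 51.3]
force: [-1.4, 0.8, 0.6]
opening: 0.057
t 49.95 E [0.386  0.2834 0.0263] F [-1.4  0.8  0.6] open 0.057
linear units [-0.04 -0.04 -0.2 ] rot units [-0.04  0.03 -0.03]
```

```bash
python3 -m crank '[{"linear":[-0.04,-0.04,-0.2],"rot":[-0.04,0.03,-0.03],"hand":0.65},{"linear":[0,0,0],"rot":[0,0,0],"hand":0.65},{"linear":[0,0,0],"rot":[0,0,0],"hand":0},{"linear":[0,0,0],"rot":[0,0,0],"hand":0},{"linear":[0,0,0],"rot":[0,0,0],"hand":0},{"linear":[0,0,0],"rot":[0,0,0],"hand":0}]'
python3 - <<'E'
from h import *
plan([.3838,.281,.014],98.5,0)
E
```

```text
clock: 50.7
tool_pos: [0.3843, 0.2823, -0.011]
orientation: [-44.9, 89.8, 53.6]
force: [0.7, -0.6, -3.4]
opening: 0.0338
t 50.7 E [0.3843 0.2822 0.015 ] F [ 0.7 -0.6 -3.4] open 0.0338
linear units [-0.01 -0.02 -0.02] rot units [-0.03  0.02 -0.  ]
```

```bash
python3 -m crank '[{"linear":[0,0,0.2],"rot":[0,0,0],"hand":0},{"linear":[0,0,0.4],"rot":[0,0,0],"hand":0},{"linear":[0,0,0.6],"rot":[0,0,0],"hand":0},{"linear":[0,0,0.7],"rot":[0,0,0],"hand":0},{"linear":[0,0,0.5],"rot":[0,0,0],"hand":0},{"linear":[0,0,0],"rot":[0,0,0],"hand":0}]'
python3 - <<'E'
from h import *
f=footp(0,.0055)
plan([f[0],f[1],.15],97.4,0)
s=snap("wrist","w26")
E
```

```text
clock: 51.45
tool_pos: [0.3817, 0.2789, 0.1389]
orientation: [104.8, 89.9, -156.7]
force: [-0.2, -0.5, -4.3]
opening: 0.0336
t 51.45 E [0.3818 0.279  0.1649] F [-0.2 -0.5 -4.3] open 0.0336
linear units [ 3.75 -1.77 -0.25] rot units [ 0.01 -0.02 -0.21]
```

View pics/w26.png

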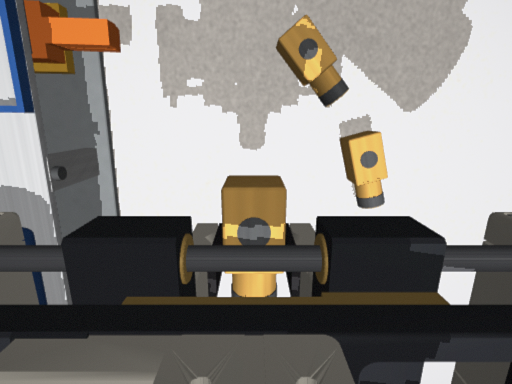

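```bash
python3 -m crank '[{"linear":[0.3,-0.3,0],"rot":[0,0,-0.02],"hand":0},{"linear":[0.45,-0.3,0],"rot":[0,0,-0.02],"hand":0},{"linear":[0.5,-0.3,0],"rot":[0,0,-0.02],"hand":0},{"linear":[0.5,-0.25,0],"rot":[0,0,-0.03],"hand":0},{"linear":[0.5,-0.2,0],"rot":[0,0,-0.03],"hand":0},{"linear":[0.5,-0.15,0],"rot":[0,0,-0.03],"hand":0},{"linear":[0.4,-0.15,0],"rot":[0,0,-0.03],"hand":0},{"linear":[0.25,-0.1,0],"rot":[0,0,-0.03],"hand":0},{"linear":[0,0,0],"rot":[0,0,0],"hand":0},{"linear":[0,0,0],"rot":[0,0,0],"hand":0}]'
python3 - <<'E'
from h import *
f=footp(0,.0055)
plan([f[0],f[1],.112],97.4,0)
s=snap("wrist","w27")
E
```

```text
clock: 52.75
tool_pos: [0.5798, 0.1631, 0.1194]
orientation: [111.6, 88.1, -151.2]
force: [0.8, -0.1, -3.9]
opening: 0.0339
t 52.75 E [0.5806 0.1635 0.1454] F [ 0.8 -0.1 -3.9] open 0.0339
linear units [ 0.44  0.16 -0.56] rot units [ 0.19 -0.34  0.04]
```

View pics/w27.png

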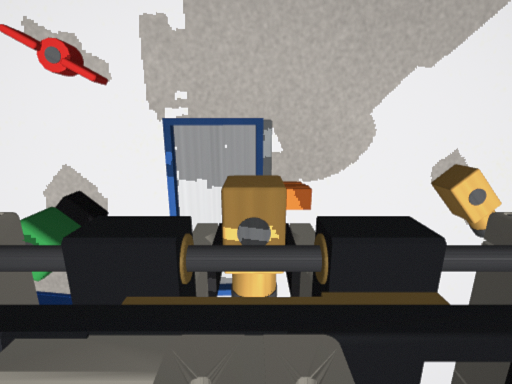

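```bash
python3 -m crank '[{"linear":[0.3,0.1,0],"rot":[0.1,-0.17,0.04],"hand":0},{"linear":[0.14,0.06,0],"rot":[0.09,-0.17,0],"hand":0},{"linear":[0,0,0],"rot":[0,0,0],"hand":0},{"linear":[0,0,0],"rot":[0,0,0],"hand":0}]'
python3 - <<'E'
from h import *
f=footp(0,.0055)
plan([f[0],f[1],.112],97.4,0)
E
```

```text
clock: 53.3
tool_pos: [0.6069, 0.1746, 0.1203]
orientation: [-61.9, 89.8, 35.6]
force: [0.4, -0.2, -5.0]
opening: 0.0337
t 53.3 E [0.6068 0.1746 0.1463] F [ 0.4 -0.2 -5. ] open 0.0337
linear units [-0.01 -0.03 -0.57] rot units [-0.03  0.04 -0.03]
```

```bash
python3 -m crank '[{"linear":[-0.01,-0.03,-0.3],"rot":[-0.03,0.04,-0.03],"hand":0},{"linear":[0,0,-0.25],"rot":[0,0,0],"hand":0},{"linear":[0,0,0],"rot":[0,0,0],"hand":0},{"linear":[0,0,0],"rot":[0,0,0],"hand":0}]'
python3 - <<'E'
from h import *
f=footp(0,.0055)
plan([f[0],f[1],.106],97.4,0)
s=snap("wrist","w28")
E
```

```text
clock: 53.8
tool_pos: [0.6051, 0.1721, 0.0839]
orientation: [114.2, 89.8, -148.4]
force: [-0.0, 0.1, -4.6]
opening: 0.0337
t 53.8 E [0.6052 0.1722 0.1099] F [-0.   0.1 -4.6] open 0.0337
linear units [ 0.02  0.01 -0.06] rot units [ 0.02 -0.03  0.01]
```

View pics/w28.png

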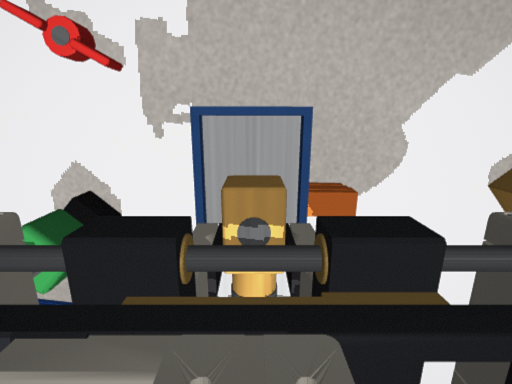

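```bash
python3 -m crank '[{"linear":[0.02,0.01,-0.03],"rot":[0,0,0],"hand":0},{"linear":[0,0,-0.02],"rot":[0,0,0],"hand":0},{"linear":[0,0,0],"rot":[0,0,0],"hand":0}]'|egrep "pos|forc"; python3 -m crank '[{"linear":[0,0,-0.02],"rot":[0,0,0],"hand":0},{"linear":[0,0,0],"rot":[0,0,0],"hand":0}]'|egrep "pos|forc"
```

```text
tool_pos: [0.6069, 0.1731, 0.0816]
force: [0.4, -0.2, -4.0]
tool_pos: [0.607, 0.1731, 0.0806]
force: [0.5, 0.4, -3.7]
```

```bash
python3 -m crank '[{"linear":[0,0,-0.02],"rot":[0,0,0],"hand":0},{"linear":[0,0,0],"rot":[0,0,0],"hand":0}]'|egrep "pos|forc"; python3 -m crank '[{"linear":[0,0,-0.015],"rot":[0,0,0],"hand":0},{"linear":[0,0,0],"rot":[0,0,0],"hand":0}]'|egrep "pos|forc"
```

```text
tool_pos: [0.6072, 0.1732, 0.0799]
force: [-2.1, -1.8, -1.1]
tool_pos: [0.6072, 0.1732, 0.0794]
force: [-2.2, -0.6, -0.6]
```

```bash
python3 -m crank '[{"linear":[0,0,0],"rot":[0,0,0],"hand":0.55},{"linear":[0,0,0],"rot":[0,0,0],"hand":0.55},{"linear":[0,0,0],"rot":[0,0,0],"hand":0.55},{"linear":[0,0,0.2],"rot":[0,0,0],"hand":0.55},{"linear":[0,0,0.5],"rot":[0,0,0],"hand":0.55},{"linear":[0,0,0.8],"rot":[0,0,0],"hand":0.55},{"linear":[0,0.3,0.8],"rot":[0,0,0],"hand":0.55},{"linear":[0,0.6,0.3],"rot":[0,0,0],"hand":0.55},{"linear":[0,0,0],"rot":[0,0,0],"hand":0.55}]'
python3 - <<'E'
from h import *
s=snap("wrist","w29")
E
```

```text
clock: 56.1
tool_pos: [0.6088, 0.2281, 0.2469]
orientation: [-79.2, 89.6, 18.1]
force: [-0.3, -0.5, 0.1]
opening: 0.0484
```

View pics/w29.png

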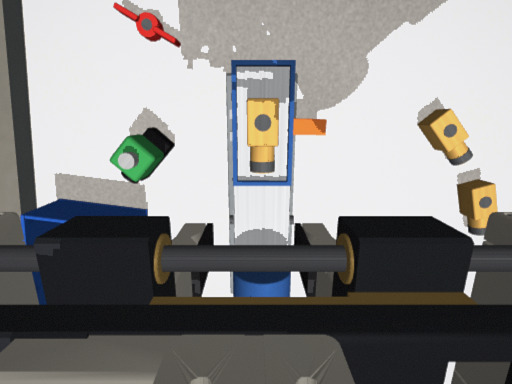

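Run:
```python
from h import *
s=load("w29.npz");W=pts(s);r=rigc(W)
m=np.zeros(W.shape[:2],bool);m[90:180,240:285]=1
t=m&(r[...,2]>.12)&(r[...,2]<.13);a=m&(r[...,2]>.10)&(np.abs(r[...,0])<.028)
for k in(t,a):
    q=r[k];print(k.sum(),cv2.minAreaRect((q[:,:2]*1000).astype(np.float32)),np.percentile(q[:,1],[1,99]))
for uv in [(240,150),(285,150),(265,75),(238,70),(263,63),(263,183),(260,205)]: print(uv,r[uv[1],uv[0]].round(4))
```

```text
1729 ((-0.35762977600097656, 10.892236709594727), (79.6043472290039, 33.539459228515625), 89.68732452392578) [-0.02878729  0.04881446]
2193 ((-0.3555793762207031, 11.004798889160156), (79.8251953125, 33.54015350341797), 89.69908142089844) [-0.02876741  0.04954245]
(240, 150) [0.0259 0.0285 0.0888]
(285, 150) [-0.0283  0.0284  0.0893]
(265, 75) [-0.0035 -0.0557  0.0877]
(238, 70) [ 0.027  -0.0611  0.0872]
(263, 63) [-0.0009 -0.0667  0.0967]
(263, 183) [-0.0018  0.0667  0.0999]
(260, 205) [0.0015 0.097  0.0915]
```

Run:
```python
from h import *
plan([.6794,-.0597,.16],97.4,0)
```

```text
t 56.15 E [0.6084 0.2269 0.2724] F [-0.1 -0.3  0.7] open 0.0484
linear units [ 1.18 -4.78 -1.87] rot units [-0.02  0.06  0.01]
```

```bash
python3 -m crank '[{"linear":[0.15,-0.6,0],"rot":[0,0,0],"hand":0},{"linear":[0.15,-0.6,0],"rot":[0,0,0],"hand":0},{"linear":[0.15,-0.6,0],"rot":[0,0,0],"hand":0},{"linear":[0.15,-0.6,0],"rot":[0,0,0],"hand":0},{"linear":[0.15,-0.6,0],"rot":[0,0,0],"hand":0},{"linear":[0.15,-0.6,-0.2],"rot":[0,0,0],"hand":0},{"linear":[0.15,-0.6,-0.5],"rot":[0,0,0],"hand":0},{"linear":[0.1,-0.5,-0.5],"rot":[0,0,0],"hand":0},{"linear":[0,0,-0.5],"rot":[0,0,0],"hand":0},{"linear":[0,0,0],"rot":[0,0,0],"hand":0}]'
python3 - <<'E'
from h import *
plan([.6794,-.0597,.11],97.4,0)
s=snap("wrist","w30")
E
```

```text
clock: 57.4
tool_pos: [0.6726, -0.0721, 0.1384]
orientation: [107.6, 89.8, -155.3]
force: [-0.1, 0.5, 0.2]
opening: 0.0006
t 57.4 E [ 0.6727 -0.072   0.1644] F [-0.1  0.5  0.2] open 0.0006
linear units [ 0.11  0.21 -0.91] rot units [ 0.01 -0.03  0.05]
```

View pics/w30.png

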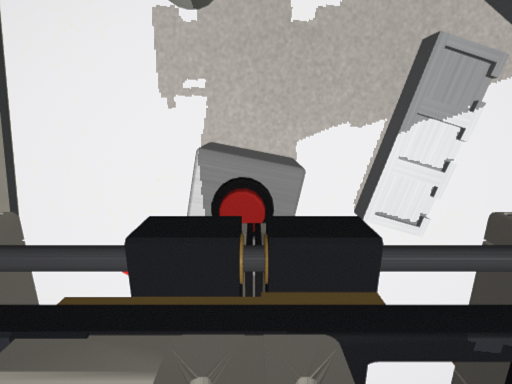

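```bash
python3 -m crank '[{"linear":[0.11,0.21,-0.2],"rot":[0,0,0],"hand":0},{"linear":[0,0,-0.4],"rot":[0,0,0],"hand":0},{"linear":[0,0,-0.25],"rot":[0,0,0],"hand":0},{"linear":[0,0,0],"rot":[0,0,0],"hand":0},{"linear":[0,0,0],"rot":[0,0,0],"hand":0}]'
python3 - <<'E'
from h import *
plan([.6794,-.0597,.092],97.4,0)
E
```

```text
clock: 58.08
tool_pos: [0.6848, -0.0556, 0.0933]
orientation: [-104.8, 89.5, -7.4]
force: [-0.5, 0.7, -0.4]
opening: 0.0008
t 58.075 E [ 0.6845 -0.0556  0.1193] F [-0.5  0.7 -0.4] open 0.0008
linear units [-0.09 -0.07 -0.45] rot units [0.01 0.1  0.  ]
```

```bash
python3 -m crank '[{"linear":[-0.09,-0.07,-0.15],"rot":[0,0.1,0],"hand":0},{"linear":[0,0,-0.15],"rot":[0,0,0],"hand":0},{"linear":[0,0,-0.05],"rot":[0,0,0],"hand":0},{"linear":[0,0,0],"rot":[0,0,0],"hand":0}]'|egrep "pos|forc"
for i in 1 2; do python3 -m crank '[{"linear":[0,0,-0.04],"rot":[0,0,0],"hand":0},{"linear":[0,0,0],"rot":[0,0,0],"hand":0}]'|egrep "pos|forc";done
```

```text
tool_pos: [0.6795, -0.0602, 0.0722]
force: [-0.5, -0.0, 0.0]
tool_pos: [0.6799, -0.0602, 0.0702]
force: [-1.9, 0.2, 1.1]
tool_pos: [0.6801, -0.0603, 0.0684]
force: [-1.2, 0.1, 2.8]
```

```bash
for i in 1 2 3; do python3 -m crank '[{"linear":[0,0,-0.04],"rot":[0,0,0],"hand":0},{"linear":[0,0,0],"rot":[0,0,0],"hand":0}]'|egrep "pos|forc";done
```

```text
tool_pos: [0.6801, -0.0603, 0.0663]
force: [-1.4, 0.1, 2.9]
tool_pos: [0.6802, -0.0603, 0.065]
force: [-2.1, -0.1, 4.9]
tool_pos: [0.6803, -0.0603, 0.0653]
force: [-1.7, 0.2, 4.8]
```

```bash
python3 -m crank '[{"linear":[0,0,-0.1],"rot":[0,0,0],"hand":0},{"linear":[0,0,-0.1],"rot":[0,0,0],"hand":0}]'|egrep "pos|forc"
```

```text
tool_pos: [0.6809, -0.0605, 0.064]
force: [-23.0, 7.3, 50.3]
```

```bash
python3 -m crank '[{"linear":[0,0,0.2],"rot":[0,0,0],"hand":0},{"linear":[0,0,0.5],"rot":[0,0,0],"hand":0},{"linear":[0,0,0.8],"rot":[0,0,0],"hand":0},{"linear":[0,0.3,0.9],"rot":[0,0,0],"hand":0},{"linear":[0,0.6,0.5],"rot":[0,0,0],"hand":0},{"linear":[-0.1,0.8,0],"rot":[0,0,0],"hand":0},{"linear":[-0.2,0.8,0],"rot":[0,0,0],"hand":0},{"linear":[-0.2,0.8,0],"rot":[0,0,0],"hand":0},{"linear":[-0.2,0.8,0],"rot":[0,0,0],"hand":0},{"linear":[-0.2,0.5,0],"rot":[0,0,0],"hand":0},{"linear":[0,0,0],"rot":[0,0,0],"hand":0}]'
python3 - <<'E'
from h import *
s=snap("wrist","w31");snap("scene","s31");snap("top","t31")
E
```

```text
clock: 61.45
tool_pos: [0.6244, 0.2246, 0.24]
orientation: [-105.7, 89.5, -8.2]
force: [0.5, -0.3, 0.3]
opening: 0.0002
```

View pics/w31.png

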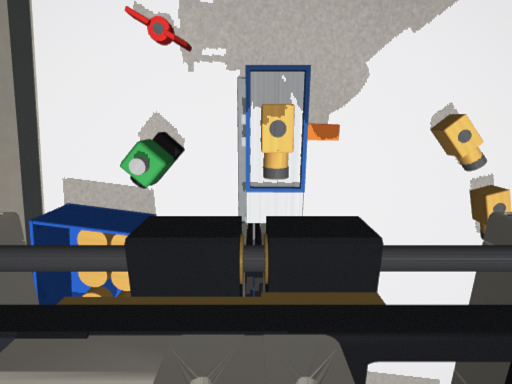

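View pics/t31.png

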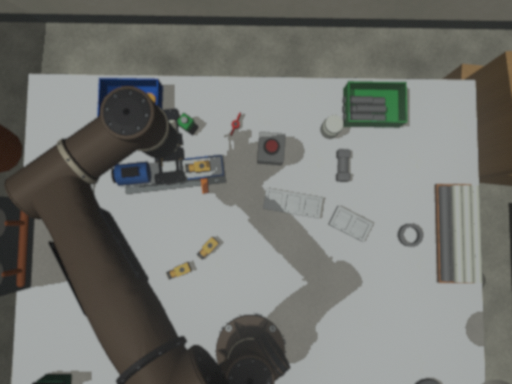

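Run:
```python
from h import *
s=load("w31.npz");shims_under(s)
W=pts(s);r=rigc(W);m=np.zeros(W.shape[:2],bool);m[95:185,255:300]=1
a=m&(r[...,2]>.10)&(np.abs(r[...,0])<.026);q=r[a];print(cv2.minAreaRect((q[:,:2]*1000).astype(np.float32)))
plan([.46,.147,.20],7.4,0)
```

```text
n 476 tail end x (min,1%) -0.0824 -0.0819 z med blade/tail nan 0.0556
-0.08 -0.065 ymin,max [-0.0077  0.0109] z [0.0542 0.0556 0.0569]
-0.06 -0.045 ymin,max [-0.0078  0.0109] z [0.0539 0.0556 0.0569]
((-0.2009449005126953, 11.092340469360352), (34.18867492675781, 79.37781524658203), 0.1178005114197731)
t 61.6 E [0.625  0.222  0.2662] F [-0.3 -1.3  0. ] open 0.0002
linear units [-2.75 -1.25 -1.1 ] rot units [  0.1    0.07 -17.99]
  return np.nanmean(a, axis, out=out, keepdims=keepdims)
```

```bash
python3 -m crank '[{"linear":[-0.6,0.3,0],"rot":[0,0,0],"hand":0},{"linear":[-0.6,0.4,0],"rot":[0,0,0],"hand":0},{"linear":[-0.6,0.4,0],"rot":[0,0,0],"hand":0},{"linear":[-0.3,0.4,0],"rot":[0,0,0],"hand":0},{"linear":[0,0,0],"rot":[0,0,0],"hand":0},{"linear":[0,0,0],"rot":[0,0,0],"hand":0}]'
python3 - <<'E'
from h import *
s=snap("wrist","w32")
cv2.imwrite("pics/w32c.png",cv2.resize(s["image"][0:120,100:300,::-1],None,fx=4,fy=4,interpolation=2))
print(monitor.get_obs()["force"] if 0 else "")
W=pts(s);hsv=cv2.cvtColor(s["image"],cv2.COLOR_RGB2HSV);H,S,V=[hsv[...,i].astype(int) for i in range(3)]
r=rigc(W);m=(H>3)&(H<16)&(S>150)&(np.abs(r[...,1])<.04)&(r[...,0]<0)
for z0 in (.0235,.0315,.0395,.0475):
    k=m&(r[...,2]>z0+.002)&(r[...,2]<z0+.006);q=r[k]
    if len(q): print(z0,len(q),"x",np.percentile(q[:,0],[2,98]).round(4),"ymax",np.percentile(q[:,1],98).round(4))
E
```

```text
clock: 62.35
tool_pos: [0.4996, 0.3071, 0.2392]
orientation: [-111.2, 89.5, -14.5]
force: [0.1, 0.1, 0.6]
opening: 0.0004

0.0315 9 x [-0.0765 -0.0392] ymax 0.0121
0.0395 40 x [-0.0792 -0.0316] ymax 0.0121
0.0475 47 x [-0.0817 -0.033 ] ymax 0.0126
```

View pics/w32c.png

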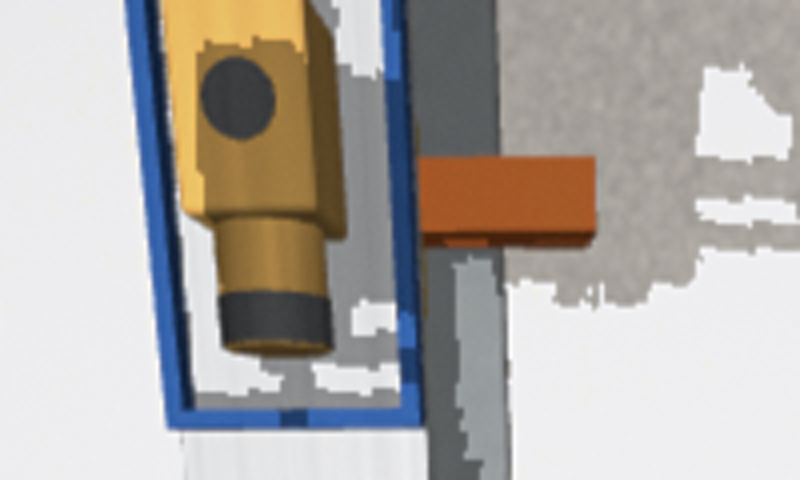

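Run:
```python
from h import *
s=load("t31.npz");W=pts(s);a=load("top0.npz");A=pts(a)
print("button z now/start",np.nanmedian(W[143:149,269:275,2]),np.nanmedian(A[143:149,269:275,2]))
from plant import ticket
print(ticket.close_job())
```

```text
button z now/start 0.09592873592591444 0.09673661599928296
the job is handed in; nothing more can be done
None
```

I did every step of the job and handed it in at about 62 s, but my valve centre rests on an assumption (see the mismatches below).

**What I did**
- **Rock:** I pressed the foot end down to about 0.079 rad, measured from the platform's slope, and let it back up.
- **Shims:** The short block is fitted (top about 23.5 mm), so all four shims present went under the foot. I stacked them one at a time.
- **Valve:** I laid the farthest of the three brass valves lengthwise in the tray and let it go.
- **Button:** I pressed it to its stop (50 N at the wrist at the end) and released it.

**Last checks**
- **Stack:** The top shim is at 55.5 mm and flat, about 2 to 4 mm in front of the foot's centre and 1.5 mm to the side. The tails of the upper three shims line up within about 5 mm. The bottom one was too hidden to measure again in that last view, but it was flat and within about 2 mm of centre when I placed it.
- **Valve:** It is aligned with the rig and centred across the tray.
- **Platform:** It is tilted about 0.02 to 0.03 rad under the valve, judged from one picture before the button press.
- **Button:** It is up again, within 1 mm of its starting height.
- **Other parts:** The robot did not touch them. I did not measure them again at the end.

**Where the scene differed from the description**
- **Fingertips:** They end about 26 mm short of the reported TCP, seen in the wrist camera's depth and confirmed when the fingers met the platform. I corrected for this throughout.
- **Valve shape:** It has a stub at one end only and is about 80 mm long, not 110 mm. I could not tell whether its origin is the body's centre or the middle of its whole length. I placed it so that both lie within the 16 mm limit, at −4 mm and +11 mm along the tray.

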